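Close the vacuum viewing cell: draw its clamp ring down crosswise

TASK

The window ring of the little vacuum cell is on with its four nuts only finger-tight. Take the T-handle box spanner from its block and tighten the nuts clockwise in cross order (each time the opposite nut next, then the other pair), first one round of about an eighth of a turn each, then a second round in cross order until each nut comes firmly up against its stop; feel for it, do not force a nut beyond it, and do not knock the glass. Then stand the spanner back in the bore of its block.

Things in the scene. Friction and masses are not known exactly. Their poses are not given: they have to be found in the camera images.
- cell: vacuum viewing cell, fixed: base plate 140 x 140 x 10 mm, round body, steel clamp ring 136 mm across with a glass window in the middle. Origin: centre of the underside, z up; ring's top face at z = 50 mm. Nuts 50 mm from the centre, 71 mm apart in a square: nut 1 at -x +y, 2 at +x +y, 3 at +x -y, 4 at -x -y of this frame; opposite pairs 1-3 and 2-4. Two ports leave the side below the ring
- window: round glass window in the middle of the ring, 51 mm across; origin at the centre of its underside, its upper face 7 mm higher and 2.5 mm below the ring's top face
- nut1_top (a point): centre of the top face of nut 1: square steel nut, 20 x 20 x 12 mm, sides along these x and y axes, z up; its stud, 14 mm thick, stands 6.4 mm out of it. Clockwise from above tightens. Each nut starts at an unknown 1.05 to 1.45 rad before its stop; threads start anywhere, so its angle tells nothing and its height (2 mm a turn) too little: the stop must be felt
- nut2_top (a point): centre of the top face of nut 2: square steel nut, 20 x 20 x 12 mm, sides along these x and y axes, z up; its stud, 14 mm thick, stands 6.4 mm out of it. Clockwise from above tightens. Turning any nut takes 0.10 N m at first, 0.18 before the stop (less once the hand halts); at the stop metal meets metal: 6 N m per rad
- nut3_top (a point): centre of the top face of nut 3: square steel nut, 20 x 20 x 12 mm, sides along these x and y axes, z up; its stud, 14 mm thick, stands 6.4 mm out of it. Clockwise from above tightens. Any nut: 0.35 to 0.6 N m is firmly at the stop; over 1.0 N m (0.17 rad past it) is overtightened. Unloaded, it springs back to the stop and stays
- nut4_top (a point): centre of the top face of nut 4: square steel nut, 20 x 20 x 12 mm, sides along these x and y axes, z up; its stud, 14 mm thick, stands 6.4 mm out of it. Clockwise from above tightens. The nuts bear on washers on the ring; a seated spanner's mouth rests on the washer
- washer1_top (a point): centre of the upper face of the 28 mm washer, 2 mm thick, between nut 1 and the ring; an overtightened nut (1.0 N m) beds it 0.05 mm into the ring
- washer2_top (a point): centre of the upper face of the 28 mm washer, 2 mm thick, between nut 2 and the ring; an overtightened nut (1.0 N m) beds it 0.05 mm into the ring
- washer3_top (a point): centre of the upper face of the 28 mm washer, 2 mm thick, between nut 3 and the ring; an overtightened nut (1.0 N m) beds it 0.05 mm into the ring
- washer4_top (a point): centre of the upper face of the 28 mm washer, 2 mm thick, between nut 4 and the ring; an overtightened nut (1.0 N m) beds it 0.05 mm into the ring
- wrench: T-handle box spanner, steel, 0.2 to 0.3 kg, 130 mm long, standing mouth down. Origin: centre of the mouth; z up the shaft, x along the cross bar. Square socket 22 mm deep, 22 x 22 mm inside, sides along x and y, flared mouth; fits a nut every 90 degrees, turns 0.11 rad freely either way. Outside 29 mm square. Fully on, its mouth is 12 mm below the nut's top face
- wrench_grip (a point): centre of the spanner's handle hub, 115 mm above the mouth: flat-sided block 36 (x) x 16 (y) x 30 mm high; grip it firmly across the 16 mm (fingers closing along y). A 10 mm cross bar runs through it along x, 55 mm to each side, its axis 3 mm above this point; the shaft below is 12.4 mm thick
- wrench_mouth (a point): centre of the open lower end of the spanner's socket (the spanner's origin)
- block: grey tool block, 62 x 118 x 36 mm, fixed to the worktop; origin at the centre of its underside
- bore (a point): centre of the mouth of the large round bore (46 mm wide, 28 mm deep, chamfered) in the middle of the block's top face, z up; the spanner stands in it, mouth on its floor. The two narrower bores beside it are empty

How it is judged:
By the outcome, as a careful person would: the job done as asked, in the order asked, and still so for the second after the job is handed in, with the robot touching nothing.
It also fails if it takes over 72 s, if anything falls off the work surface, if the arm or the gripper's body presses on something with over 40 N, if the wrist force passes 120 N, or if a joint passes its speed limit or range.

ROBOT

A 7-joint arm with a two-finger parallel gripper is mounted at the origin on a cart in front of the work surface, level with it; the furniture and walls round the work are solid. World frame = base frame: x ahead of the robot, y to its left, z up, the work surface at z = 0. Lengths are in m, angles in rad, forces in N, time in s.
With the tool pointing down it reaches from about 0.425 to 0.875 m from the base axis. Payload 4.7 kg.
Tool frame: the origin (TCP) lies on the centre line of the jaws, within the pads' length; the fingertips stand 8 mm ahead of it and the grasp point (between the pads) lies 11 mm behind it; z points along the fingers, x is the direction in which the jaws open and shut, and the axes are right-handed (so a half turn about z gives the same grasp; the last joint's range is limited). The gripper opens to 85 mm and grips with 20 to 120 N. Pads are 22 mm wide; open, the fingers measure 114 mm over their backs; the gripper's body (76 mm by 85 mm) begins 54 mm behind the grasp point. The pads swing forward as they close: fully open they stand 13 mm farther back than shut.
Start: joints at [-1.292, 0.321, -0.07, 1.45, 0.023, 1.371, -0.057], TCP at [0.17, 0.627, 0.239] pointing down, gripper open.
Joint ranges: [-2.86, 2.86], [-0.3, 2.09], [-1.38, 1.24], [0.06, 2.45], [-1.56, 4.7], [0.09, 2.05], [-2.69, 2.69]. Speed limits (rad/s): [2.57, 2.57, 3.14, 3.14, 3.14, 3.14, 3.14].

INTERFACE

Orientations are given as a unit quaternion [x, y, z, w].
In Python, from station import robot gives the robot as it stands.
- The arm moves only by the tool send_rows, never from a script. Its argument "increments" is a list of rows, each an object with "jaw": the opening, from -1 (shut) to 1 (fully open), so that 0 is half open; "linear": the shift along the world's x, y, z in mm, a list of three; "turn": the turn, a rotation vector about the world's x, y, z in rad, a list of three. In form: [{"jaw": jaw, "linear": [x, y, z], "turn": [rx, ry, rz]}, ...]. A call has 1 to 12 rows; each row is the pose to reach, as a shift and turn from the pose commanded when the call began; what a row does not reach only later rows make up. A row lasts 1/12 s, in which the tool goes at most 41.7 mm and 7.16 degrees, less where a joint would pass 70% of its speed; a pose out of reach is approached as far as the arm can. A call with a gripper value outside its range is refused whole. The fingers move at their own pace and stop on an object; "squeeze" is the grip in N (left out, the last holds). Time passes only in rows, so rows that repeat a pose let the fingers close. It gives the time, the measured TCP pose, the force and the opening at its end, in the units of the state.
- robot.observe(): the state, without advancing time (a new reading comes with each control period).
- robot.read_camera(name): name is "scene" or "top"; returns a dict with "color" (480x640x3 uint8, red, green, blue), "fov_y" (degrees; the focal length in pixels is half the picture's height over the tangent of half this angle, whatever the lens; pixels are square), "cx", "cy" (the principal point, pixels), "pose" (4x4, takes a point from camera to world coordinates). Camera axes: x right, y down, z forward; pixel columns grow to the right and rows downward; lengths in m; the calibration is good to about 2 mm. A picture is of the moment at which its call begins. There is no depth.
- robot.job_done(): hands the job in, once; it reports no verdict.
The state is a dict: "clock": time; "joint_pos": joint angles; "qd": joint speeds; "joint_efforts": joint torques, N m; "tool_pos": TCP position; "tcp_rot": TCP orientation; "force": force on the tool from outside, world axes, zero at the start; "wrist_torque": the same for the moment, N m; "gripper_width": opening from 0.0 (shut) to 1.0 (fully open).
Only numpy, scipy, OpenCV 4.12 (cv2) and the standard library are available. Lean on these libraries where they do the work, as an engineer would, in place of code of your own. Each camera call takes 0.05 s, during which the arm holds its last target.

## Working session

There is one attempt and no reset: what is moved stays moved. The work goes in short steps, Python scripts to look and compute and a tool call to move; the robot and the scene stay as the last step left them, time stands still between calls to the robot, and variables do not carry over. Pictures are saved under pics/ and viewed, and the job is handed in when it is done.

Besides the shell and the picture viewer there is one more tool, called after "Emit:" in YAML: its name, and indented under it one key for each argument. send_rows: Moves the arm, as the interface text tells. Its arguments: {"type":"object","properties":{"increments":{"type":"array","items":{"type":"object","properties":{"jaw":{"type":"number"},"linear":{"type":"array","items":{"type":"number"}},"turn":{"type":"array","items":{"type":"number"}}}}},"squeeze":{"type":"number"}},"required":["increments"]}

```bash
ls; mkdir -p pics; python3 - <<'E'
from station import robot
import cv2, numpy as np
s=robot.observe(); print(s)
for n in ("scene","top"):
    c=robot.read_camera(n); print(n,c["fov_y"],c["cx"],c["cy"],np.round(c["pose"],4).tolist())
    cv2.imwrite(f"pics/{n}0.png",c["color"][:,:,::-1])
E
```

```text
pics
{'clock': 0.0, 'joint_pos': array([-1.29186687,  0.32181579, -0.07006226,  1.45172042,  0.02259073,
        1.37079652, -0.05692198]), 'qd': array([ 0.00047576, -0.00077119, -0.00075239,  0.00077375, -0.00144045,
        0.00193184,  0.00011547]), 'joint_efforts': array([ 4.29379525e-04, -4.93579352e+01, -3.82168321e-01, -3.14337337e+01,
        1.28991422e-02,  1.15809796e-02, -2.16118515e-06]), 'tool_pos': array([0.17004962, 0.62679938, 0.23820519]), 'tcp_rot': array([ 7.94278471e-01,  6.07553089e-01, -7.44762048e-04,  6.32024453e-04]), 'force': array([-0.07191995,  1.01707571, -0.41000895]), 'wrist_torque': array([-0.0253443 , -0.0464447 , -0.03470835]), 'gripper_width': 1.0048840162302195}
scene 47.98404986497091 315.3708798558606 233.42492657408778 [[-0.8162, -0.3374, 0.4689, 0.1221], [-0.5777, 0.4885, -0.654, 0.4562], [-0.0084, -0.8047, -0.5936, 0.5924], [0.0, 0.0, 0.0, 1.0]]
top 56.33523461828512 313.6926841345554 234.13150859762092 [[-0.0258, -0.9908, 0.1329, 0.4386], [-0.9993, 0.0294, 0.0247, -0.1185], [-0.0284, -0.1322, -0.9908, 0.9343], [0.0, 0.0, 0.0, 1.0]]
```

View pics/scene0.png

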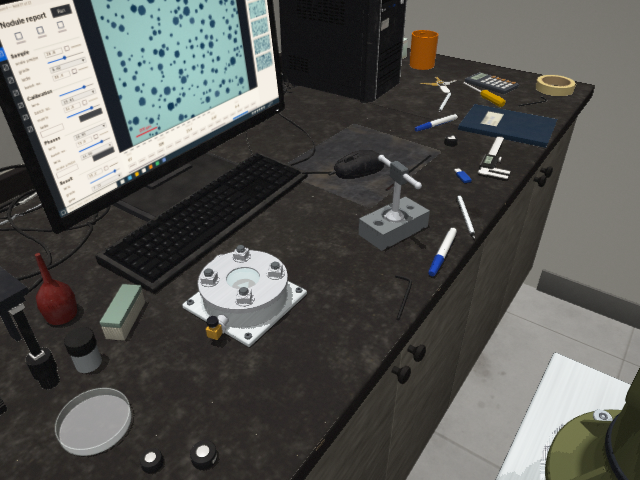

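View pics/top0.png

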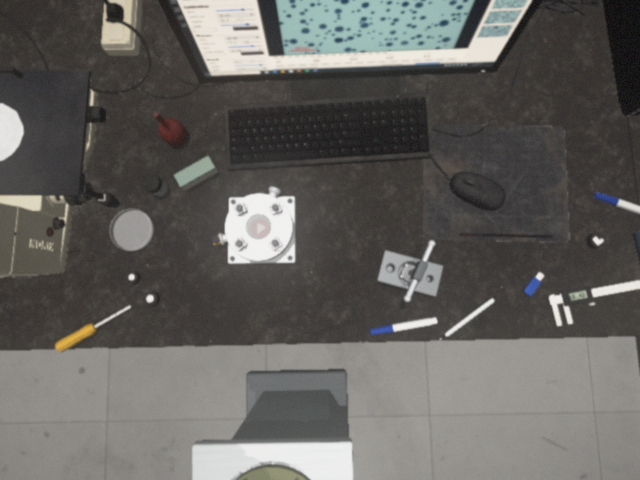

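```bash
python3 - <<'E'
import cv2
t=cv2.imread("pics/top0.png"); s=cv2.imread("pics/scene0.png")
cv2.imwrite("pics/t_cell.png",cv2.resize(t[180:280,205:315],None,fx=7,fy=6*7/6 if 0 else 6,interpolation=cv2.INTER_CUBIC)[:, :])
cv2.imwrite("pics/t_blk.png",cv2.resize(t[230:310,365:455],None,fx=7,fy=7,interpolation=cv2.INTER_CUBIC))
cv2.imwrite("pics/s_cell.png",cv2.resize(s[235:350,175:315],None,fx=5,fy=5,interpolation=cv2.INTER_CUBIC))
cv2.imwrite("pics/s_blk.png",cv2.resize(s[145:255,350:440],None,fx=5,fy=5,interpolation=cv2.INTER_CUBIC))
E
```

```text
(no output)
```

View pics/t_cell.png

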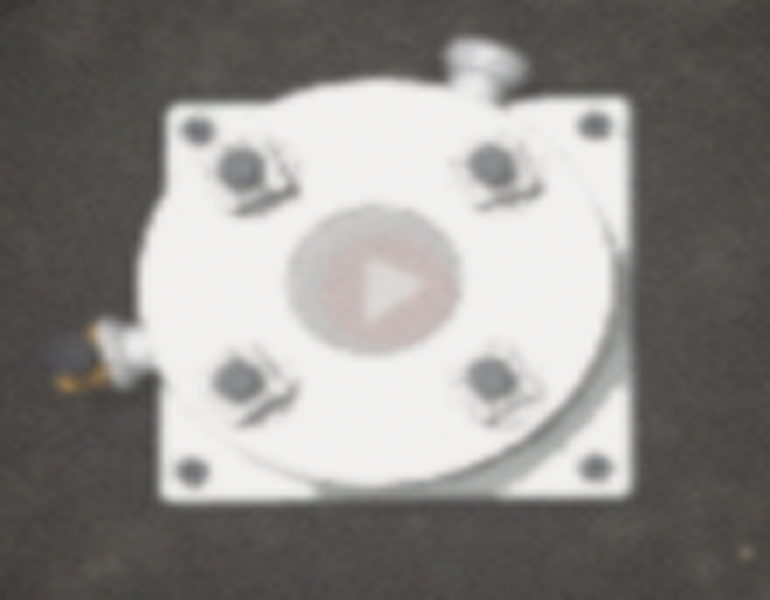

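View pics/t_blk.png

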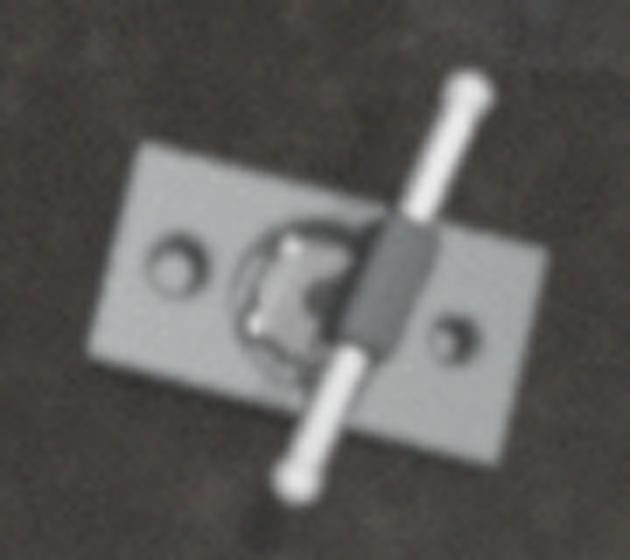

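View pics/s_cell.png

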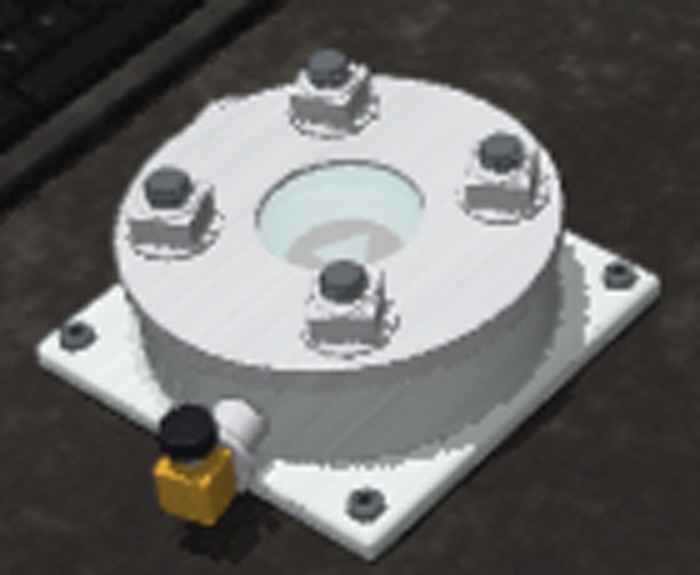

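View pics/s_blk.png

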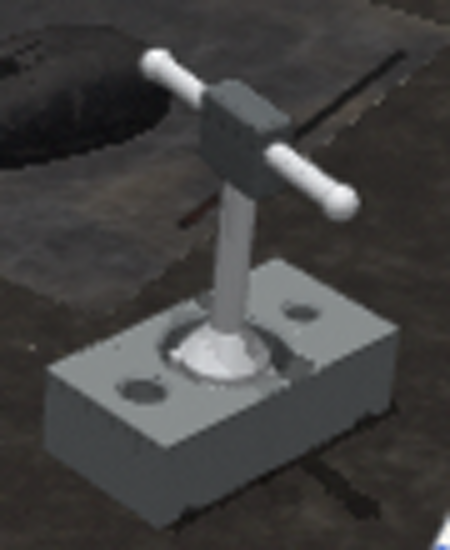

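```bash
cat > h.py <<'E'
import numpy as np, cv2, json
from station import robot
def cam(n,save=None):
    c=robot.read_camera(n)
    if save: cv2.imwrite(f"pics/{save}.png",c["color"][:,:,::-1])
    c["f"]=240/np.tan(np.radians(c["fov_y"])/2); return c
def ray(c,uv):
    d=np.array([(uv[0]-c["cx"])/c["f"],(uv[1]-c["cy"])/c["f"],1.]); R=c["pose"][:3,:3]; d=R@d
    return c["pose"][:3,3],d/np.linalg.norm(d)
def onz(c,uv,z):
    o,d=ray(c,uv); return o+d*(z-o[2])/d[2]
def tri(rs):
    A=0;b=0
    for o,d in rs:
        P=np.eye(3)-np.outer(d,d);A=A+P;b=b+P@o
    x=np.linalg.solve(A,b); return x,[np.linalg.norm((np.eye(3)-np.outer(d,d))@(x-o))*1e3 for o,d in rs]
def proj(c,p):
    q=c["pose"][:3,:3].T@(np.asarray(p)-c["pose"][:3,3]); return np.array([c["cx"]+c["f"]*q[0]/q[2],c["cy"]+c["f"]*q[1]/q[2]])
E
python3 - <<'E'
from h import *
s=cam("scene");t=cam("top")
np.save("s.npy",s,allow_pickle=True);np.save("t.npy",t,allow_pickle=True)
def blobs(c,roi,lo,hi,a0,a1):
    x0,y0,x1,y1=roi; g=cv2.cvtColor(c["color"][y0:y1,x0:x1],cv2.COLOR_RGB2GRAY)
    m=((g>=lo)&(g<hi)).astype(np.uint8); n,l,st,ce=cv2.connectedComponentsWithStats(m,connectivity=4)
    return [(np.round(ce[i]+[x0,y0],1).tolist(),st[i].tolist()) for i in range(1,n) if a0<=st[i][4]<=a1]
print("top studs",*blobs(t,(228,195,292,255),0,150,12,90),sep="\n")
print("scene studs",*blobs(s,(195,240,292,305),0,130,12,90),sep="\n")
E
```

```text
top studs
([234.0, 197.7], [0, 0, 19, 16, 51])
([282.2, 195.2], [48, 0, 16, 2, 21])
([289.5, 200.5], [60, 4, 4, 4, 12])
([239.2, 208.1], [9, 10, 5, 7, 26])
([275.2, 207.5], [45, 10, 5, 6, 24])
([239.0, 243.3], [9, 46, 5, 6, 24])
([275.0, 243.0], [45, 46, 5, 5, 23])
([282.7, 250.7], [51, 52, 8, 8, 15])
scene studs
([241.7, 256.3], [38, 10, 16, 12, 76])
([274.9, 265.4], [76, 22, 9, 8, 58])
([276.2, 273.5], [74, 27, 14, 11, 67])
([208.2, 272.5], [9, 29, 10, 8, 64])
([209.7, 280.2], [6, 34, 17, 11, 81])
([243.3, 291.0], [44, 47, 10, 9, 70])
([245.0, 300.1], [42, 52, 15, 13, 78])
([206.2, 301.6], [7, 56, 12, 9, 41])
```

```bash
python3 - <<'E'
from h import *
s=np.load("s.npy",allow_pickle=True).item();t=np.load("t.npy",allow_pickle=True).item()
a=cv2.resize(s["color"][240:310,195:292,::-1],None,fx=8,fy=8,interpolation=cv2.INTER_CUBIC);cv2.imwrite("pics/s_nuts.png",a)
tp=[(239.2,208.1),(275.2,207.5),(275,243),(239,243.3)]
P=[onz(t,p,.0704) for p in tp]
for p in P: print(np.round(p*1e3,1), np.round(proj(s,p),1))
c=np.mean(P,0);print(c)
# base plate edges, top face z=.010, corners
g=cv2.cvtColor(t["color"],cv2.COLOR_RGB2GRAY)
# block top face
m=(g[230:310,365:455]>100).astype(np.uint8)
m=cv2.morphologyEx(m,cv2.MORPH_OPEN,np.ones((9,9)));m=cv2.morphologyEx(m,cv2.MORPH_CLOSE,np.ones((9,9)))
cs,_=cv2.findContours(m,cv2.RETR_EXTERNAL,cv2.CHAIN_APPROX_NONE);k=max(cs,key=cv2.contourArea);r=cv2.minAreaRect(k)
print(r);b=cv2.boxPoints(r)+[365,230];W=[onz(t,q,.036) for q in b];print(np.round(np.array(W)*1e3,1),"ctr",np.mean(W,0))
print([np.linalg.norm(W[i]-W[i-1]) for i in range(4)])
# bar ends from crops
for q in [(365+468/7,230+95/7),(365+298/7,230+482/7)]: print("bar top",np.round(onz(t,q,.126)*1e3,1))
for q in [(350+157/5,145+65/5),(350+342/5,145+200/5)]: print("bar scene",np.round(onz(s,q,.126)*1e3,1))
E
```

```text
[610.5  48.4  70.4] [209.1 271. ]
[609.5 -22.7  70.4] [241.4 247.2]
[539.3 -21.3  70.4] [275.6 263.8]
[540.8  49.1  70.4] [244.1 289.2]
[0.57502493 0.0133856  0.0704    ]
((44.96276092529297, 43.066898345947266), (61.5394401550293, 32.6823844909668), 15.068489074707031)
[[ 461.8 -217.5   36. ]
 [ 524.2 -237.3   36. ]
 [ 489.  -353.4   36. ]
 [ 427.3 -332.8   36. ]] ctr [ 0.47557556 -0.28524148  0.036     ]
[np.float64(0.12030684623594373), np.float64(0.06549314264020109), np.float64(0.12134555428735733), np.float64(0.06496746328749299)]
bar top [ 523.6 -310.8  126. ]
bar top [ 426.2 -262.   126. ]
bar scene [ 524.8 -311.1  126. ]
bar scene [ 428.3 -264.7  126. ]
```

View pics/s_nuts.png

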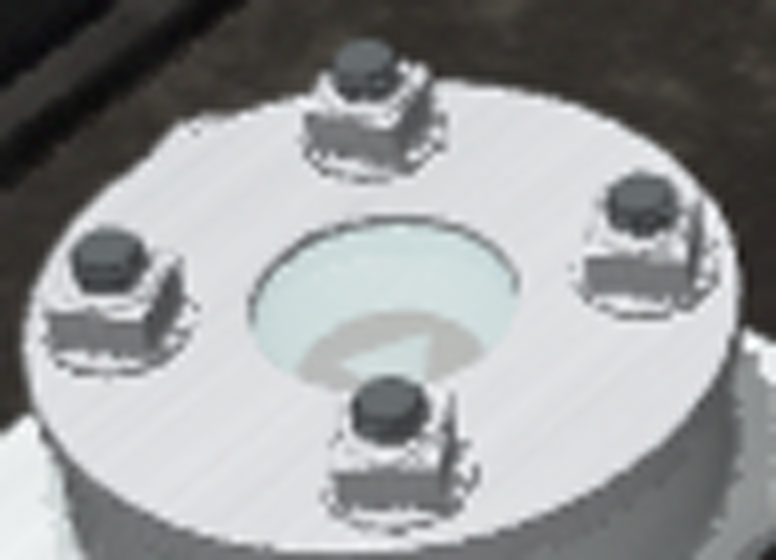

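```bash
python3 - <<'E'
from h import *
s=np.load("s.npy",allow_pickle=True).item();t=np.load("t.npy",allow_pickle=True).item()
tiles=[]
for u,v in [(209,277),(242,254),(276,270),(244,296)]:
    a=s["color"][v-12:v+12,u-16:u+16,::-1]; a=cv2.resize(a,(400,300),interpolation=cv2.INTER_CUBIC)
    for i in range(0,32,4): cv2.line(a,(int(i*12.5),0),(int(i*12.5),6),(0,0,255),1)
    tiles.append(a)
cv2.imwrite("pics/nz.png",np.vstack([np.hstack(tiles[:2]),np.hstack(tiles[2:])]))
tiles=[]
for u,v in [(240,209),(276,208),(276,244),(240,244)]:
    a=t["color"][v-9:v+9,u-12:u+12,::-1]; tiles.append(cv2.resize(a,(400,300),interpolation=cv2.INTER_CUBIC))
cv2.imwrite("pics/nzt.png",np.vstack([np.hstack(tiles[:2]),np.hstack(tiles[2:])]))
E
```

```text
(no output)
```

View pics/nz.png

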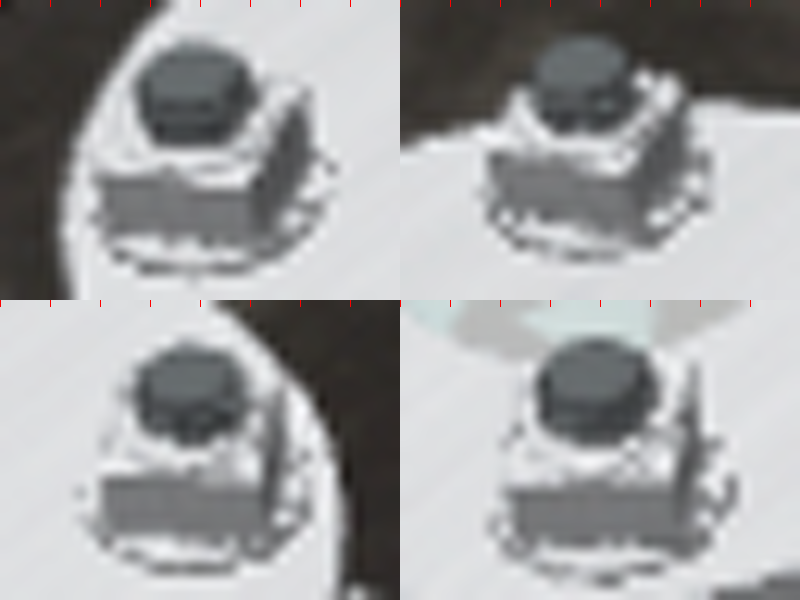

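View pics/nzt.png

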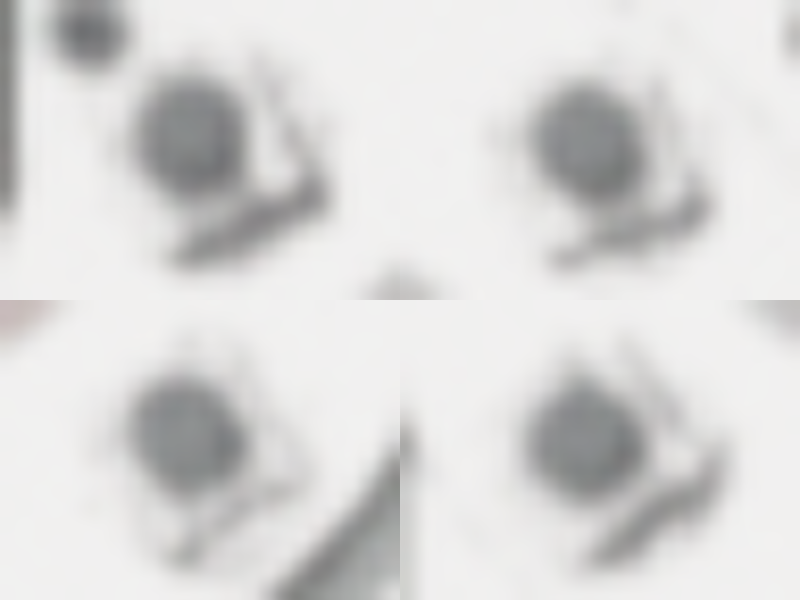

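```bash
python3 - <<'E'
from h import *
s=np.load("s.npy",allow_pickle=True).item();t=np.load("t.npy",allow_pickle=True).item()
def yaw(a,b): 
    d=b-a; y=np.degrees(np.arctan2(d[1],d[0])); return round((y+45)%90-45,1), round(np.linalg.norm(d)*1e3,1)
cs=[(209,277),(242,254),(276,270),(244,296)]
S=[[(97,178),(258,190),(305,95),(105,228),(258,240)],[(90,152),(240,180),(285,85),(95,200),(240,238)],[(102,180),(268,187),(280,90),(105,230),(268,240)],[(110,188),(288,190),(292,70),(110,238),(290,245)]]
for (u,v),q in zip(cs,S):
    P=[(u-16+x/12.5-.5,v-12+y/12.5-.5) for x,y in q]
    W=[onz(s,p,.064) for p in P[:3]]; B=[onz(s,p,.052) for p in P[3:]]
    print(yaw(W[0],W[1]),yaw(W[1],W[2]),yaw(B[0],B[1]))
ct=[(240,209),(276,208),(276,244),(240,244)]
T=[[(175,262),(328,195),(258,60)],[(155,262),(312,205),(255,90)],[(175,558-300),(300,485-300),(240,345-300)],[(195,562-300),(328,455-300),(225,340-300)]]
for (u,v),q in zip(ct,T):
    W=[onz(t,(u-12+x*24/400-.5,v-9+y*18/300-.5),.06) for x,y in q]; print("top",yaw(W[0],W[1]),yaw(W[1],W[2]))
E
```

```text
(np.float64(28.5), np.float64(19.7)) (np.float64(25.3), np.float64(17.5)) (np.float64(28.2), np.float64(19.0))
(np.float64(18.7), np.float64(20.4)) (np.float64(24.4), np.float64(19.6)) (np.float64(13.2), np.float64(20.9))
(np.float64(31.0), np.float64(20.2)) (np.float64(33.6), np.float64(18.2)) (np.float64(29.4), np.float64(20.1))
(np.float64(33.9), np.float64(20.3)) (np.float64(39.5), np.float64(20.2)) (np.float64(31.6), np.float64(20.9))
top (np.float64(22.3), np.float64(19.9)) (np.float64(26.5), np.float64(18.6))
top (np.float64(18.5), np.float64(19.9)) (np.float64(24.9), np.float64(15.6))
top (np.float64(28.9), np.float64(17.0)) (np.float64(22.1), np.float64(18.2))
top (np.float64(37.7), np.float64(20.0)) (np.float64(40.9), np.float64(18.6))
```

```bash
python3 - <<'E'
from h import *
s=np.load("s.npy",allow_pickle=True).item();t=np.load("t.npy",allow_pickle=True).item()
for p in [(.17,.627,.24),(.26,.44,.26),(.36,.33,.26),(.43,.2,.26),(.47,.05,.26),(.475,-.287,.26)]:
    print(p,np.round(proj(t,p)),np.round(proj(s,p)))
print(onz(t,(65,275),0),onz(t,(65,275),.2),onz(t,(85,195),.0),onz(t,(85,195),.25))
E
```

```text
(0.17, 0.627, 0.24) [-166.  488.] [-291. 1811.]
(0.26, 0.44, 0.26) [-50. 426.] [117. 655.]
(0.36, 0.33, 0.26) [ 27. 355.] [152. 406.]
(0.43, 0.2, 0.26) [115. 305.] [209. 274.]
(0.47, 0.05, 0.26) [214. 276.] [275. 192.]
(0.475, -0.287, 0.26) [439. 266.] [407.  97.]
[0.49243487 0.43216803 0.        ] [0.48091132 0.31428946 0.2       ] [0.66381676 0.39665478 0.        ] [0.60355394 0.25880921 0.25      ]
```

Emit:
send_rows:
  increments:
    - {"jaw": 0.2,"linear": [30,-40,10],"turn": [0,0,0]}
    - {"jaw": 0.2,"linear": [60,-90,20],"turn": [0,0,0]}
    - {"jaw": 0.2,"linear": [80,-130,20],"turn": [0,0,-0.05]}
    - {"jaw": 0.2,"linear": [100,-170,20],"turn": [0,0,-0.1]}
    - {"jaw": 0.2,"linear": [120,-205,20],"turn": [0,0,-0.1]}
    - {"jaw": 0.2,"linear": [145,-240,20],"turn": [0,0,-0.15]}
    - {"jaw": 0.2,"linear": [165,-270,20],"turn": [0,0,-0.19]}
    - {"jaw": 0.2,"linear": [190,-300,20],"turn": [0,0,-0.19]}
    - {"jaw": 0.2,"linear": [210,-330,20],"turn": [0,0,-0.19]}
    - {"jaw": 0.2,"linear": [230,-365,20],"turn": [0,0,-0.19]}
    - {"jaw": 0.2,"linear": [250,-400,20],"turn": [0,0,-0.19]}
    - {"jaw": 0.2,"linear": [265,-435,20],"turn": [0,0,-0.19]}

```text
clock: 1.2
tool_pos: [0.4309, 0.2013, 0.2594]
tcp_rot: [0.848, 0.529, 0.0, -0.0]
force: [1.1, 1.5, 0.5]
gripper_width: 0.598
```

Emit:
send_rows:
  increments:
    - {"jaw": 0.0,"linear": [10,-40,0],"turn": [0,0,0]}
    - {"jaw": 0.0,"linear": [20,-80,0],"turn": [0,0,0]}
    - {"jaw": 0.0,"linear": [30,-120,0],"turn": [0,0,0]}
    - {"jaw": 0.0,"linear": [35,-160,0],"turn": [0,0,0]}
    - {"jaw": 0.0,"linear": [40,-200,0],"turn": [0,0,0]}
    - {"jaw": 0.0,"linear": [45,-240,0],"turn": [0,0,0]}
    - {"jaw": 0.0,"linear": [45,-280,0],"turn": [0,0,0]}
    - {"jaw": 0.0,"linear": [45,-320,0],"turn": [0,0,0]}
    - {"jaw": 0.0,"linear": [45,-360,0],"turn": [0,0,0]}
    - {"jaw": 0.0,"linear": [42,-400,0],"turn": [0,0,0]}
    - {"jaw": 0.0,"linear": [40,-440,0],"turn": [0,0,0]}
    - {"jaw": 0.0,"linear": [40,-479,0],"turn": [0,0,0]}

```text
clock: 2.2
tool_pos: [0.4692, -0.2779, 0.2597]
tcp_rot: [0.848, 0.529, 0.001, 0.0]
force: [0.8, -0.6, -1.2]
gripper_width: 0.501
```

```bash
python3 - <<'E'
from h import *
s=robot.observe();print(s["tool_pos"],s["tcp_rot"],np.round(s["joint_pos"],2),s["gripper_width"])
q=s["tcp_rot"];print(2*np.degrees(np.arctan2(q[1],q[0])))
cam("scene","sg");cam("top","tg")
E
```

```text
[ 0.46923261 -0.27792328  0.25974022] [8.48332162e-01 5.29463868e-01 7.36699556e-04 1.07931447e-04] [-0.36  0.11  0.91  1.71 -0.09  1.37  1.69] 0.5008946789471479
63.93849529201284
```

View pics/sg.png

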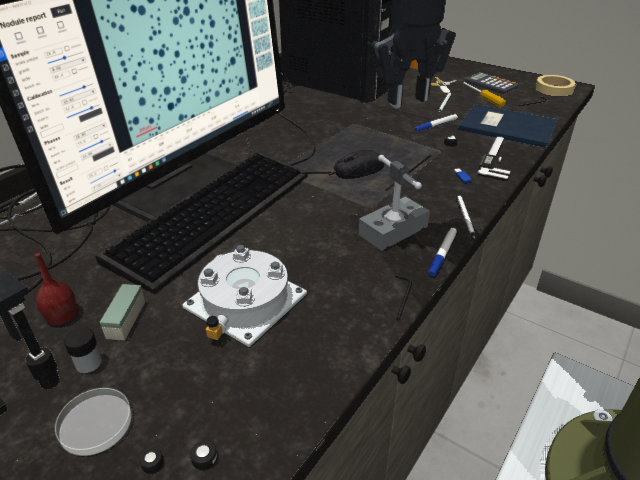

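View pics/tg.png

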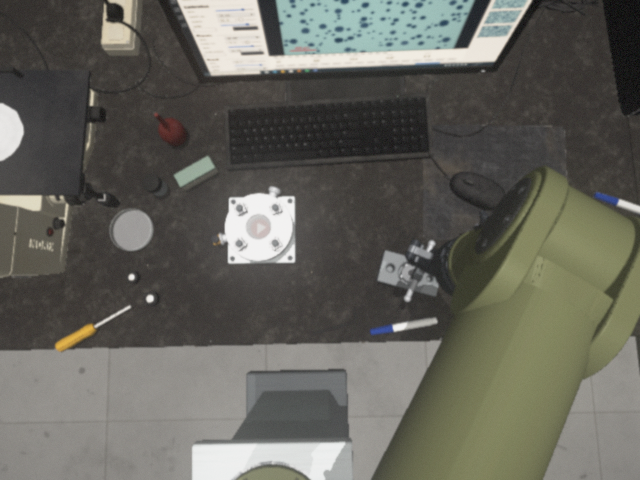

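Emit:
send_rows:
  increments:
    - {"jaw": 0.0,"linear": [0,0,-35],"turn": [0,0,0]}
    - {"jaw": 0.0,"linear": [0,0,-75],"turn": [0,0,0]}
    - {"jaw": 0.0,"linear": [0,0,-110],"turn": [0,0,0]}
    - {"jaw": 0.0,"linear": [0,0,-135],"turn": [0,0,0]}
    - {"jaw": 0.0,"linear": [0,0,-147],"turn": [0,0,0]}
    - {"jaw": 0.0,"linear": [0,0,-147],"turn": [0,0,0]}

```text
clock: 2.8
tool_pos: [0.4683, -0.2744, 0.1097]
tcp_rot: [0.848, 0.53, -0.002, -0.002]
force: [-0.2, -0.0, 0.2]
gripper_width: 0.502
```

```bash
python3 - <<'E'
from h import *
c=cam("scene");cv2.imwrite("pics/sg2.png",cv2.resize(c["color"][80:270,330:460,::-1],None,fx=4,fy=3.1))
E
```

```text
(no output)
```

View pics/sg2.png

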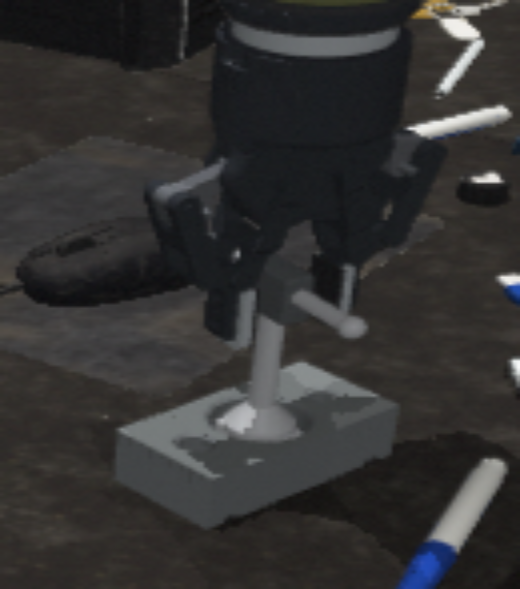

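Emit:
send_rows:
  increments:
    - {"jaw": 0.0,"linear": [4,-7,2],"turn": [0,0,0]}
    - {"jaw": 0.0,"linear": [7,-12.5,2],"turn": [0,0,0]}
    - {"jaw": 0.0,"linear": [7,-12.5,2],"turn": [0,0,0]}

```text
clock: 3.1
tool_pos: [0.4791, -0.2906, 0.1167]
tcp_rot: [0.849, 0.529, 0.001, 0.002]
force: [-0.7, -0.1, 0.9]
gripper_width: 0.504
```

```bash
cat >> h.py <<'E'
def st():
    s=robot.observe();q=s["tcp_rot"]
    print("t",round(s["clock"],2),"pos",np.round(s["tool_pos"]*1e3,1),"psi",round(2*np.degrees(np.arctan2(q[1],q[0])),2),"tilt",np.round(q[2:],4),"F",np.round(s["force"],1),"M",np.round(s["wrist_torque"],3),"w",round(s["gripper_width"],3),"j",np.round(s["joint_pos"],2))
    return s
E
python3 -c "
from h import *
st()"
```

```text
t 3.1 pos [ 479.1 -290.6  116.7] psi 63.9 tilt [0.0011 0.0023] F [-0.7 -0.1  0.9] M [ 0.001 -0.04  -0.012] w 0.504 j [-0.26  0.3   0.88  1.85 -0.26  1.1   1.83]
```

Emit:
send_rows:
  increments:
    - {"jaw": 0.0,"linear": [0,0,0],"turn": [0,0,0]}
    - {"jaw": 0.0,"linear": [0,0,0],"turn": [0,0,0]}
    - {"jaw": 0.0,"linear": [0,0,0],"turn": [0,0,0]}

```text
clock: 3.35
tool_pos: [0.4772, -0.2883, 0.1147]
tcp_rot: [0.848, 0.529, 0.0, 0.0]
force: [-0.3, 0.2, 0.9]
gripper_width: 0.498
```

```bash
python3 -c "
from h import *
st()"
```

```text
t 3.35 pos [ 477.2 -288.3  114.7] psi 63.94 tilt [0.0003 0.0001] F [-0.3  0.2  0.9] M [-0.029  0.022 -0.052] w 0.498 j [-0.26  0.3   0.88  1.86 -0.26  1.1   1.83]
```

Emit:
send_rows:
  increments:
    - {"jaw": 0.0,"linear": [-1.5,1,-2.5],"turn": [0,0,0]}
    - {"jaw": -1,"linear": [-1.5,1,-2.5],"turn": [0,0,0]}
    - {"jaw": -1,"linear": [-1.5,1,-2.5],"turn": [0,0,0]}
    - {"jaw": -1,"linear": [-1.5,1,-2.5],"turn": [0,0,0]}
    - {"jaw": -1,"linear": [-1.5,1,-2.5],"turn": [0,0,0]}
    - {"jaw": -1,"linear": [-1.5,1,-2.5],"turn": [0,0,0]}
  squeeze: 100

```text
clock: 3.85
tool_pos: [0.4755, -0.2871, 0.1117]
tcp_rot: [0.848, 0.53, -0.0, -0.0]
force: [-0.1, 0.7, -0.5]
gripper_width: 0.173
```

```bash
python3 -c "
from h import *
st()"
```

```text
t 3.85 pos [ 475.5 -287.1  111.7] psi 63.95 tilt [-0.     -0.0002] F [-0.1  0.7 -0.5] M [ 0.137  0.001 -0.002] w 0.173 j [-0.26  0.3   0.88  1.87 -0.26  1.09  1.83]
```

Emit:
send_rows:
  increments:
    - {"jaw": -1,"linear": [0,0,20],"turn": [0,0,0]}
    - {"jaw": -1,"linear": [0,0,50],"turn": [0,0,0]}
    - {"jaw": -1,"linear": [10,20,80],"turn": [0,0,-0.05]}
    - {"jaw": -1,"linear": [25,50,95],"turn": [0,0,-0.12]}
    - {"jaw": -1,"linear": [40,85,95],"turn": [0,0,-0.2]}
    - {"jaw": -1,"linear": [55,120,95],"turn": [0,0,-0.28]}
    - {"jaw": -1,"linear": [70,155,95],"turn": [0,0,-0.36]}
    - {"jaw": -1,"linear": [85,190,95],"turn": [0,0,-0.44]}
    - {"jaw": -1,"linear": [95,225,95],"turn": [0,0,-0.5]}
    - {"jaw": -1,"linear": [110,260,95],"turn": [0,0,-0.56]}
    - {"jaw": -1,"linear": [122,295,95],"turn": [0,0,-0.62]}
    - {"jaw": -1,"linear": [135,330,95],"turn": [0,0,-0.654]}

```text
clock: 4.85
tool_pos: [0.6105, 0.0446, 0.2063]
tcp_rot: [0.974, 0.228, -0.0, -0.0]
force: [0.1, -0.9, -2.7]
gripper_width: 0.173
```

Emit:
send_rows:
  increments:
    - {"jaw": -1,"linear": [0,0,0],"turn": [0,0,0]}
    - {"jaw": -1,"linear": [0,0,0],"turn": [0,0,0]}
    - {"jaw": -1,"linear": [0,0,0],"turn": [0,0,0]}

```text
clock: 5.1
tool_pos: [0.6101, 0.0423, 0.2061]
tcp_rot: [0.973, 0.229, -0.001, 0.001]
force: [-0.8, -1.0, -2.9]
gripper_width: 0.175
```

```bash
python3 -c "
from h import *
st()
c=cam('scene','sh');t=cam('top','th')
a=cv2.resize(c['color'][150:300,170:310,::-1],None,fx=4,fy=4,interpolation=cv2.INTER_CUBIC);cv2.imwrite('pics/sh2.png',a)
"
```

```text
t 5.1 pos [610.1  42.3 206.1] psi 26.51 tilt [-0.0008  0.0007] F [-0.8 -1.  -2.9] M [-0.031  0.002 -0.016] w 0.175 j [-0.77  0.32  0.81  1.62 -0.24  1.3   0.54]
```

View pics/sh2.png

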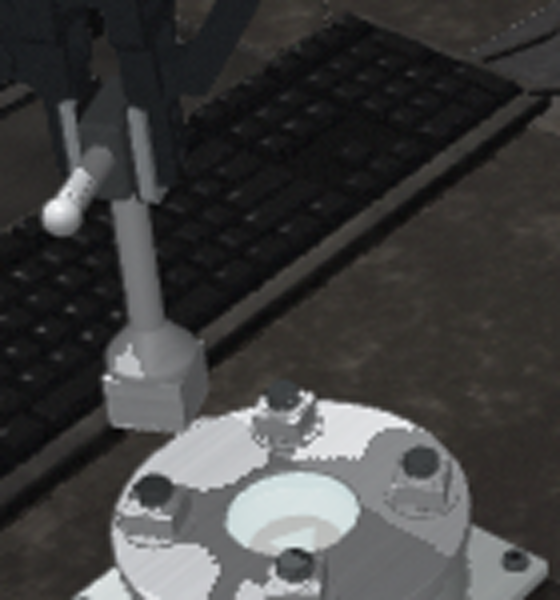

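View pics/th.png

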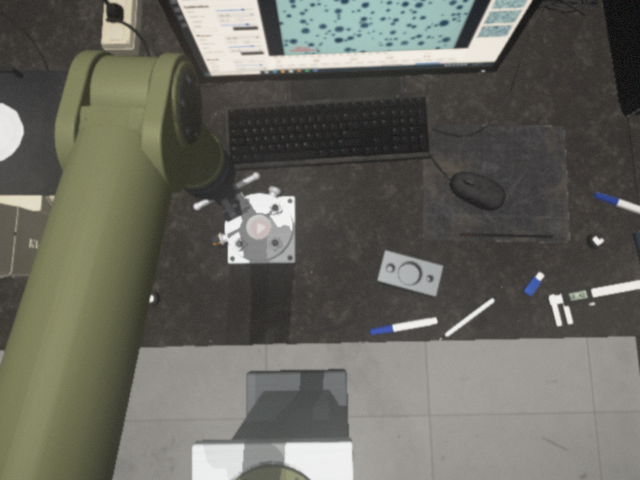

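```bash
python3 - <<'E'
from h import *
s=np.load("s.npy",allow_pickle=True).item();t=np.load("t.npy",allow_pickle=True).item()
c=np.array([.6101,.0423,.1024]);a=np.radians(26.5)
for dx,dy in [(1,1),(1,-1),(-1,-1),(-1,1)]:
    p=c+[.0145*(dx*np.cos(a)-dy*np.sin(a)),.0145*(dx*np.sin(a)+dy*np.cos(a)),0]
    print((proj(s,p)-[170,150]+.5)*4)
im=cv2.imread("pics/th.png")
cv2.imwrite("pics/bore.png",cv2.resize(im[240:305,370:450],None,fx=8,fy=8,interpolation=cv2.INTER_CUBIC))
im=cv2.imread("pics/sh.png")
cv2.imwrite("pics/mouth.png",cv2.resize(im[220:265,185:235],None,fx=12,fy=12,interpolation=cv2.INTER_CUBIC))
E
```

```text
[109.23897496 431.85233771]
[134.72317166 383.35841756]
[209.90741196 390.14910941]
[186.53102927 439.07581152]
```

View pics/bore.png

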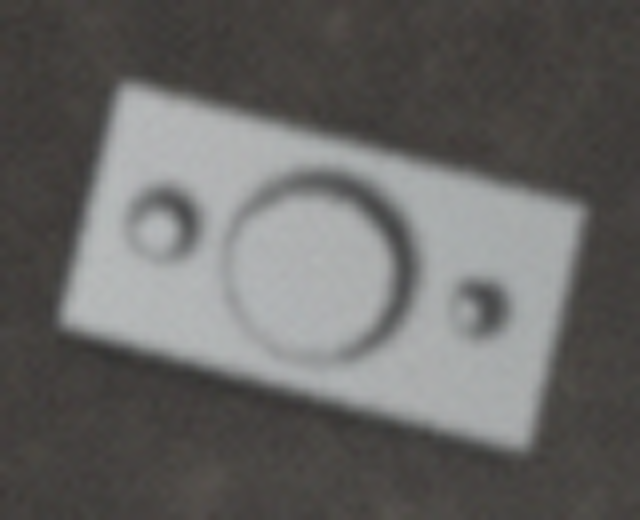

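View pics/mouth.png

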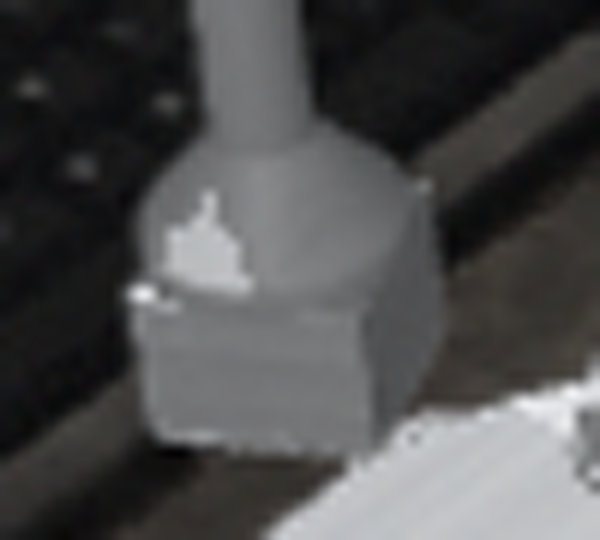

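Emit:
send_rows:
  increments:
    - {"jaw": -1,"linear": [0.8,6,0],"turn": [0,0,0]}
    - {"jaw": -1,"linear": [0.8,6,-15],"turn": [0,0,0]}
    - {"jaw": -1,"linear": [0.8,6,-28],"turn": [0,0,0]}
    - {"jaw": -1,"linear": [0.8,6,-35],"turn": [0,0,0]}
    - {"jaw": -1,"linear": [0.8,6,-35],"turn": [0,0,0]}
    - {"jaw": -1,"linear": [0.8,6,-35],"turn": [0,0,0]}

```text
clock: 5.7
tool_pos: [0.6109, 0.0483, 0.1713]
tcp_rot: [0.974, 0.229, -0.001, 0.0]
force: [0.8, 0.2, -2.5]
gripper_width: 0.169
```

```bash
python3 -c "
from h import *
st()
t=np.load('t.npy',allow_pickle=True).item();print(onz(t,(409.5,272.9),.036))
c=cam('scene')
a=cv2.resize(c['color'][230:300,190:290,::-1],None,fx=8,fy=8,interpolation=cv2.INTER_CUBIC);cv2.imwrite('pics/si.png',a)
"
```

```text
t 5.7 pos [610.9  48.3 171.3] psi 26.43 tilt [-0.0006  0.    ] F [ 0.8  0.2 -2.5] M [-0.003 -0.025 -0.005] w 0.169 j [-0.76  0.35  0.79  1.66 -0.26  1.24  0.55]
[ 0.47572275 -0.28454436  0.036     ]
```

View pics/si.png

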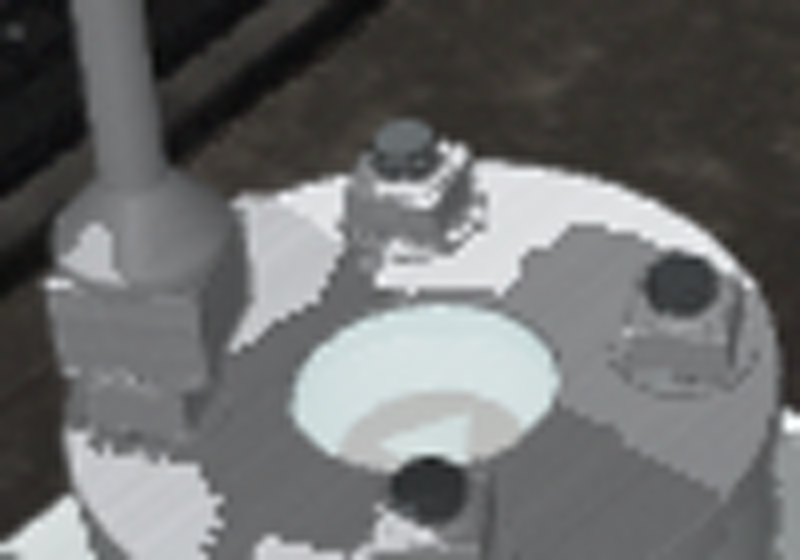

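Emit:
send_rows:
  increments:
    - {"jaw": -1,"linear": [0,0,-3],"turn": [0,0,0]}
    - {"jaw": -1,"linear": [0,0,-6],"turn": [0,0,0]}
    - {"jaw": -1,"linear": [0,0,-9],"turn": [0,0,0]}
    - {"jaw": -1,"linear": [0,0,-9],"turn": [0,0,0]}

```text
clock: 6.08
tool_pos: [0.6115, 0.049, 0.1624]
tcp_rot: [0.973, 0.229, 0.0, -0.0]
force: [-0.0, -0.1, -2.9]
gripper_width: 0.179
```

```bash
python3 -c "
from h import *
st()"
```

```text
t 6.08 pos [611.5  49.  162.4] psi 26.48 tilt [ 0.0002 -0.0001] F [-0.  -0.1 -2.9] M [ 0.12  -0.22  -0.037] w 0.179 j [-0.76  0.36  0.79  1.67 -0.27  1.22  0.55]
```

Emit:
send_rows:
  increments:
    - {"jaw": -1,"linear": [0,0,-3],"turn": [0,0,0]}
    - {"jaw": -1,"linear": [0,0,-6],"turn": [0,0,0]}
    - {"jaw": -1,"linear": [0,0,-7],"turn": [0,0,0]}
    - {"jaw": -1,"linear": [0,0,-7],"turn": [0,0,0]}

```text
clock: 6.42
tool_pos: [0.6116, 0.0489, 0.1558]
tcp_rot: [0.973, 0.229, 0.0, -0.0]
force: [1.7, 1.1, -2.1]
gripper_width: 0.174
```

```bash
python3 -c "
from h import *
st()"
```

```text
t 6.42 pos [611.6  48.9 155.8] psi 26.48 tilt [ 0.0003 -0.0001] F [ 1.7  1.1 -2.1] M [ 0.324 -0.296  0.022] w 0.174 j [-0.76  0.37  0.79  1.68 -0.28  1.21  0.56]
```

Emit:
send_rows:
  increments:
    - {"jaw": -1,"linear": [0,0,0],"turn": [0,0,-0.06]}
    - {"jaw": -1,"linear": [0,0,0],"turn": [0,0,-0.13]}
    - {"jaw": -1,"linear": [0,0,0],"turn": [0,0,-0.22]}
    - {"jaw": -1,"linear": [0,0,0],"turn": [0,0,-0.31]}

```text
clock: 6.75
tool_pos: [0.6118, 0.0497, 0.156]
tcp_rot: [0.997, 0.074, 0.001, -0.001]
force: [0.4, 2.9, -3.3]
gripper_width: 0.173
```

```bash
python3 -c "
from h import *
st()"
```

```text
t 6.75 pos [611.8  49.7 156. ] psi 8.51 tilt [ 0.0006 -0.0007] F [ 0.4  2.9 -3.3] M [ 0.615 -0.471  0.094] w 0.173 j [-0.8   0.38  0.85  1.68 -0.31  1.22  0.26]
```

Emit:
send_rows:
  increments:
    - {"jaw": -1,"linear": [0,0,0],"turn": [0,0,-0.1]}
    - {"jaw": -1,"linear": [0,0,0],"turn": [0,0,-0.2]}
    - {"jaw": -1,"linear": [0,0,0],"turn": [0,0,-0.3]}
    - {"jaw": -1,"linear": [0,0,0],"turn": [0,0,-0.4]}
    - {"jaw": -1,"linear": [0,0,0],"turn": [0,0,-0.5]}
    - {"jaw": -1,"linear": [0,0,0],"turn": [0,0,-0.58]}
    - {"jaw": -1,"linear": [0,0,0],"turn": [0,0,-0.58]}

```text
clock: 7.33
tool_pos: [0.6121, 0.0501, 0.156]
tcp_rot: [0.977, -0.213, 0.001, -0.001]
force: [2.4, 2.8, -3.0]
gripper_width: 0.178
```

```bash
python3 -c "
from h import *
st()"
```

```text
t 7.33 pos [612.1  50.1 156. ] psi -24.55 tilt [ 0.0007 -0.0007] F [ 2.4  2.8 -3. ] M [ 0.867 -0.712  0.112] w 0.178 j [-0.88  0.43  0.96  1.68 -0.37  1.23 -0.26]
```

Emit:
send_rows:
  increments:
    - {"jaw": -1,"linear": [0.5,0.7,0],"turn": [0,0,0.11]}
    - {"jaw": -1,"linear": [0.5,0.7,3],"turn": [0,0,0.11]}
    - {"jaw": -1,"linear": [0.5,0.7,15],"turn": [0,0,0.11]}
    - {"jaw": -1,"linear": [0.5,0.7,28],"turn": [0,0,0.15]}
    - {"jaw": -1,"linear": [-8,-8,30],"turn": [0,0,0.26]}
    - {"jaw": -1,"linear": [-25,-25,30],"turn": [0,0,0.38]}
    - {"jaw": -1,"linear": [-43,-42,30],"turn": [0,0,0.5]}
    - {"jaw": -1,"linear": [-60,-58,30],"turn": [0,0,0.62]}
    - {"jaw": -1,"linear": [-68,-66,30],"turn": [0,0,0.74]}
    - {"jaw": -1,"linear": [-70.7,-68.6,30],"turn": [0,0,0.86]}
    - {"jaw": -1,"linear": [-70.7,-68.6,26],"turn": [0,0,0.951]}
    - {"jaw": -1,"linear": [-70.7,-68.6,20],"turn": [0,0,0.951]}

```text
clock: 8.33
tool_pos: [0.5406, -0.0215, 0.1772]
tcp_rot: [0.966, 0.258, 0.001, -0.0]
force: [0.3, -0.8, -3.5]
gripper_width: 0.17
```

Emit:
send_rows:
  increments:
    - {"jaw": -1,"linear": [0,0,-4],"turn": [0,0,0]}
    - {"jaw": -1,"linear": [0,0,-4],"turn": [0,0,0]}

```text
clock: 8.5
tool_pos: [0.5398, -0.0203, 0.171]
tcp_rot: [0.966, 0.257, -0.001, 0.0]
force: [-1.0, 0.7, -2.2]
gripper_width: 0.175
```

```bash
python3 -c "
from h import *
st()
c=cam('scene')
a=cv2.resize(c['color'][230:310,210:310,::-1],None,fx=7.5,fy=7.5,interpolation=cv2.INTER_CUBIC);cv2.imwrite('pics/sj.png',a)
"
```

```text
t 8.5 pos [539.8 -20.3 171. ] psi 29.78 tilt [-0.0011  0.0001] F [-1.   0.7 -2.2] M [ 0.005  0.011 -0.022] w 0.175 j [-0.81  0.18  0.89  1.84 -0.15  1.2   0.64]
```

View pics/sj.png

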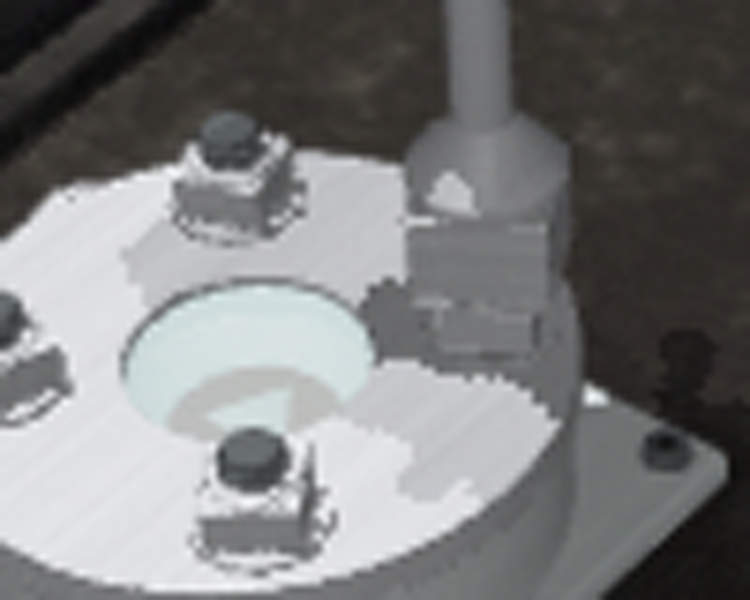

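Emit:
send_rows:
  increments:
    - {"jaw": -1,"linear": [-0.7,-0.6,-3],"turn": [0,0,0]}
    - {"jaw": -1,"linear": [-0.7,-0.6,-6],"turn": [0,0,0]}
    - {"jaw": -1,"linear": [-0.7,-0.6,-10],"turn": [0,0,0]}
    - {"jaw": -1,"linear": [-0.7,-0.6,-13],"turn": [0,0,0]}
    - {"jaw": -1,"linear": [-0.7,-0.6,-15],"turn": [0,0,0]}
    - {"jaw": -1,"linear": [-0.7,-0.6,-15],"turn": [0,0,0]}

```text
clock: 9.05
tool_pos: [0.5397, -0.0205, 0.1562]
tcp_rot: [0.966, 0.258, -0.0, 0.0]
force: [-0.5, 0.3, -2.0]
gripper_width: 0.177
```

```bash
python3 -c "
from h import *
st()"
```

```text
t 9.05 pos [539.7 -20.5 156.2] psi 29.96 tilt [-0.0004  0.    ] F [-0.5  0.3 -2. ] M [0.017 0.01  0.005] w 0.177 j [-0.8   0.19  0.88  1.86 -0.16  1.17  0.66]
```

Emit:
send_rows:
  increments:
    - {"jaw": -1,"linear": [0,0,0],"turn": [0,0,-0.08]}
    - {"jaw": -1,"linear": [0,0,0],"turn": [0,0,-0.17]}
    - {"jaw": -1,"linear": [0,0,0],"turn": [0,0,-0.27]}
    - {"jaw": -1,"linear": [0,0,0],"turn": [0,0,-0.37]}
    - {"jaw": -1,"linear": [0,0,0],"turn": [0,0,-0.47]}
    - {"jaw": -1,"linear": [0,0,0],"turn": [0,0,-0.57]}
    - {"jaw": -1,"linear": [0,0,0],"turn": [0,0,-0.67]}
    - {"jaw": -1,"linear": [0,0,0],"turn": [0,0,-0.77]}
    - {"jaw": -1,"linear": [0,0,0],"turn": [0,0,-0.86]}
    - {"jaw": -1,"linear": [0,0,0],"turn": [0,0,-0.89]}
    - {"jaw": -1,"linear": [0,0,0],"turn": [0,0,-0.89]}

```text
clock: 9.97
tool_pos: [0.5405, -0.0194, 0.1569]
tcp_rot: [0.983, -0.182, 0.0, -0.001]
force: [2.1, 1.5, -3.1]
gripper_width: 0.175
```

```bash
python3 -c "
from h import *
st()"
```

```text
t 9.97 pos [540.5 -19.4 156.9] psi -21.0 tilt [ 0.0005 -0.0006] F [ 2.1  1.5 -3.1] M [ 0.636 -0.453  0.146] w 0.175 j [-0.91  0.22  1.02  1.86 -0.21  1.17 -0.19]
```

Emit:
send_rows:
  increments:
    - {"jaw": -1,"linear": [0.8,0.8,0],"turn": [0,0,0.11]}
    - {"jaw": -1,"linear": [0.8,0.8,3],"turn": [0,0,0.11]}
    - {"jaw": -1,"linear": [0.8,0.8,15],"turn": [0,0,0.11]}
    - {"jaw": -1,"linear": [0.8,0.8,28],"turn": [0,0,0.15]}
    - {"jaw": -1,"linear": [8,0,30],"turn": [0,0,0.26]}
    - {"jaw": -1,"linear": [25,0,30],"turn": [0,0,0.38]}
    - {"jaw": -1,"linear": [45,-0.3,30],"turn": [0,0,0.5]}
    - {"jaw": -1,"linear": [62,-0.3,30],"turn": [0,0,0.62]}
    - {"jaw": -1,"linear": [71.4,-0.3,28],"turn": [0,0,0.707]}
    - {"jaw": -1,"linear": [71.4,-0.3,22],"turn": [0,0,0.707]}
    - {"jaw": -1,"linear": [71.4,-0.3,16],"turn": [0,0,0.707]}
    - {"jaw": -1,"linear": [71.4,-0.3,16],"turn": [0,0,0.707]}

```text
clock: 10.97
tool_pos: [0.6098, -0.0212, 0.1716]
tcp_rot: [0.986, 0.167, -0.002, -0.0]
force: [-0.8, 0.1, -2.9]
gripper_width: 0.174
```

```bash
python3 -c "
from h import *
st()
c=cam('scene')
a=cv2.resize(c['color'][210:290,195:295,::-1],None,fx=7.5,fy=7.5,interpolation=cv2.INTER_CUBIC);cv2.imwrite('pics/sk.png',a)
"
```

```text
t 10.97 pos [609.8 -21.2 171.6] psi 19.28 tilt [-0.0015 -0.0001] F [-0.8  0.1 -2.9] M [ 0.058  0.026 -0.047] w 0.174 j [-0.7   0.37  0.87  1.67 -0.29  1.25  0.56]
```

View pics/sk.png

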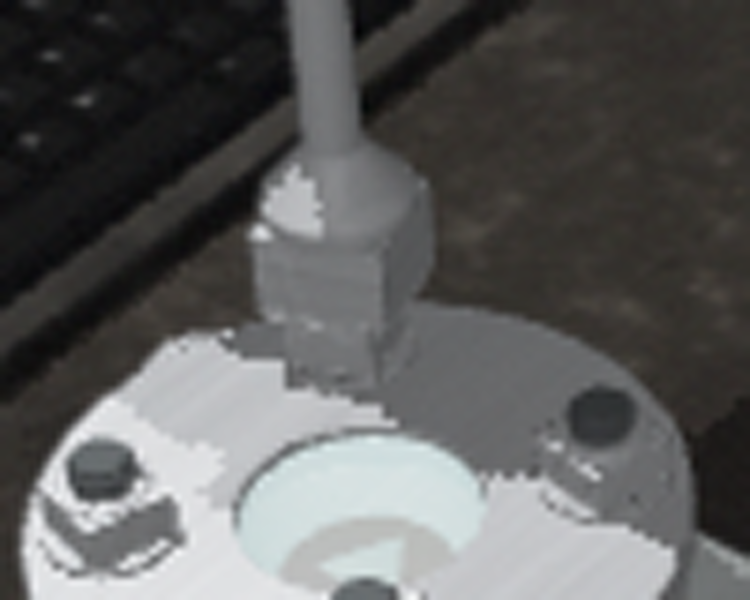

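Emit:
send_rows:
  increments:
    - {"jaw": -1,"linear": [0,0,-3],"turn": [0,0,0]}
    - {"jaw": -1,"linear": [0,0,-6],"turn": [0,0,0]}
    - {"jaw": -1,"linear": [0,0,-10],"turn": [0,0,0]}
    - {"jaw": -1,"linear": [0,0,-13],"turn": [0,0,0]}
    - {"jaw": -1,"linear": [0,0,-16],"turn": [0,0,0]}
    - {"jaw": -1,"linear": [0,0,-16],"turn": [0,0,0]}

```text
clock: 11.52
tool_pos: [0.6108, -0.0207, 0.1561]
tcp_rot: [0.986, 0.169, -0.001, -0.0]
force: [-0.3, 0.2, -2.6]
gripper_width: 0.173
```

```bash
python3 -c "
from h import *
st()"
```

```text
t 11.52 pos [610.8 -20.7 156.1] psi 19.48 tilt [-0.0006 -0.0001] F [-0.3  0.2 -2.6] M [-0.019 -0.013  0.04 ] w 0.173 j [-0.7   0.38  0.86  1.68 -0.31  1.22  0.57]
```

Seated. Turn an eighth with a small lateral compensation.

Emit:
send_rows:
  increments:
    - {"jaw": -1,"linear": [0,0,0],"turn": [0,0,-0.08]}
    - {"jaw": -1,"linear": [0.2,0.2,0],"turn": [0,0,-0.17]}
    - {"jaw": -1,"linear": [0.3,0.3,0],"turn": [0,0,-0.27]}
    - {"jaw": -1,"linear": [0.5,0.5,0],"turn": [0,0,-0.37]}
    - {"jaw": -1,"linear": [0.6,0.7,0],"turn": [0,0,-0.47]}
    - {"jaw": -1,"linear": [0.8,0.8,0],"turn": [0,0,-0.57]}
    - {"jaw": -1,"linear": [0.9,1,0],"turn": [0,0,-0.67]}
    - {"jaw": -1,"linear": [1,1.1,0],"turn": [0,0,-0.77]}
    - {"jaw": -1,"linear": [1.2,1.3,0],"turn": [0,0,-0.86]}
    - {"jaw": -1,"linear": [1.2,1.4,0],"turn": [0,0,-0.89]}
    - {"jaw": -1,"linear": [1.2,1.4,0],"turn": [0,0,-0.89]}

```text
clock: 12.43
tool_pos: [0.6121, -0.0197, 0.1567]
tcp_rot: [0.962, -0.272, -0.0, 0.001]
force: [-0.9, -0.6, -1.9]
gripper_width: 0.179
```

```bash
python3 -c "
from h import *
st()"
```

```text
t 12.43 pos [612.1 -19.7 156.7] psi -31.54 tilt [-0.0005  0.0006] F [-0.9 -0.6 -1.9] M [-0.232  0.418  0.126] w 0.179 j [-0.82  0.46  1.04  1.68 -0.41  1.24 -0.24]
```

Emit:
send_rows:
  increments:
    - {"jaw": -1,"linear": [-0.3,-0.3,0],"turn": [0,0,0.11]}
    - {"jaw": -1,"linear": [-0.3,-0.3,3],"turn": [0,0,0.11]}
    - {"jaw": -1,"linear": [-0.3,-0.3,15],"turn": [0,0,0.13]}
    - {"jaw": -1,"linear": [-0.3,-0.3,28],"turn": [0,0,0.24]}
    - {"jaw": -1,"linear": [-8,8,30],"turn": [0,0,0.36]}
    - {"jaw": -1,"linear": [-20,20,30],"turn": [0,0,0.48]}
    - {"jaw": -1,"linear": [-35,35,30],"turn": [0,0,0.6]}
    - {"jaw": -1,"linear": [-50,50,30],"turn": [0,0,0.72]}
    - {"jaw": -1,"linear": [-62,61,30],"turn": [0,0,0.84]}
    - {"jaw": -1,"linear": [-70,69,30],"turn": [0,0,0.96]}
    - {"jaw": -1,"linear": [-71,69.9,24],"turn": [0,0,1.08]}
    - {"jaw": -1,"linear": [-71,69.9,18],"turn": [0,0,1.187]}

```text
clock: 13.43
tool_pos: [0.5419, 0.0517, 0.1764]
tcp_rot: [0.949, 0.316, 0.002, -0.001]
force: [-1.4, 0.3, -2.9]
gripper_width: 0.177
```

Emit:
send_rows:
  increments:
    - {"jaw": -1,"linear": [0,0,-2],"turn": [0,0,0]}
    - {"jaw": -1,"linear": [0,0,-2],"turn": [0,0,0]}

```text
clock: 13.6
tool_pos: [0.5416, 0.0501, 0.1733]
tcp_rot: [0.95, 0.311, 0.0, -0.0]
force: [0.5, 0.5, -2.3]
gripper_width: 0.173
```

```bash
python3 -c "
from h import *
st()
c=cam('scene')
a=cv2.resize(c['color'][240:320,195:295,::-1],None,fx=7.5,fy=7.5,interpolation=cv2.INTER_CUBIC);cv2.imwrite('pics/sl.png',a)
"
```

```text
t 13.6 pos [541.6  50.1 173.3] psi 36.24 tilt [ 0.0002 -0.0001] F [ 0.5  0.5 -2.3] M [-0.018  0.045 -0.029] w 0.173 j [-0.93  0.18  0.87  1.83 -0.15  1.2   0.63]
```

View pics/sl.png

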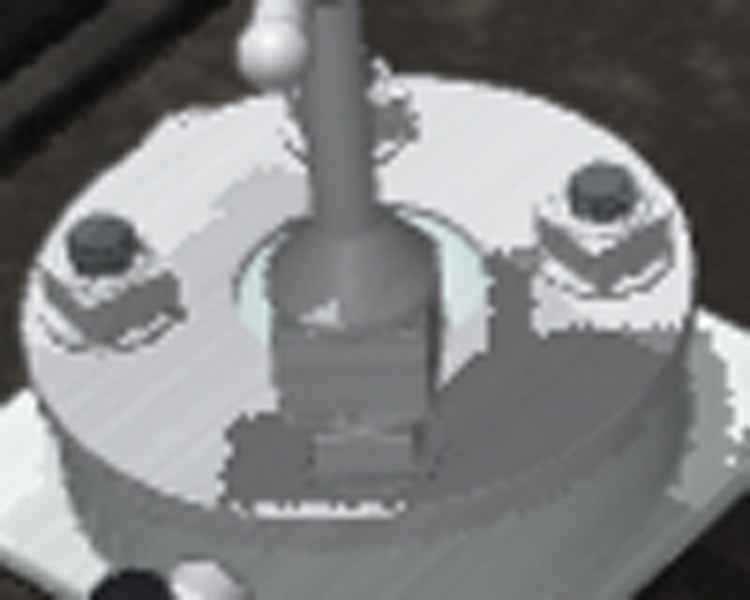

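Emit:
send_rows:
  increments:
    - {"jaw": -1,"linear": [-0.5,-0.4,-3],"turn": [0,0,0]}
    - {"jaw": -1,"linear": [-0.5,-0.4,-6],"turn": [0,0,0]}
    - {"jaw": -1,"linear": [-0.5,-0.4,-10],"turn": [0,0,0]}
    - {"jaw": -1,"linear": [-0.5,-0.4,-13],"turn": [0,0,0]}
    - {"jaw": -1,"linear": [-0.5,-0.4,-16],"turn": [0,0,0]}
    - {"jaw": -1,"linear": [-0.5,-0.4,-16],"turn": [0,0,0]}

```text
clock: 14.15
tool_pos: [0.5407, 0.05, 0.1561]
tcp_rot: [0.95, 0.313, -0.0, 0.0]
force: [0.1, -0.2, -2.7]
gripper_width: 0.173
```

```bash
python3 -c "
from h import *
st()"
```

```text
t 14.15 pos [540.7  50.  156.1] psi 36.48 tilt [-0.0005  0.0001] F [ 0.1 -0.2 -2.7] M [ 0.023  0.043 -0.045] w 0.173 j [-0.92  0.2   0.87  1.85 -0.16  1.17  0.64]
```

Emit:
send_rows:
  increments:
    - {"jaw": -1,"linear": [0,0,0],"turn": [0,0,-0.08]}
    - {"jaw": -1,"linear": [0.2,0.2,0],"turn": [0,0,-0.17]}
    - {"jaw": -1,"linear": [0.3,0.3,0],"turn": [0,0,-0.27]}
    - {"jaw": -1,"linear": [0.4,0.4,0],"turn": [0,0,-0.37]}
    - {"jaw": -1,"linear": [0.5,0.5,0],"turn": [0,0,-0.47]}
    - {"jaw": -1,"linear": [0.6,0.6,0],"turn": [0,0,-0.57]}
    - {"jaw": -1,"linear": [0.7,0.7,0],"turn": [0,0,-0.67]}
    - {"jaw": -1,"linear": [0.8,0.8,0],"turn": [0,0,-0.77]}
    - {"jaw": -1,"linear": [0.9,0.9,0],"turn": [0,0,-0.86]}
    - {"jaw": -1,"linear": [1,1,0],"turn": [0,0,-0.89]}
    - {"jaw": -1,"linear": [1,1,0],"turn": [0,0,-0.89]}

```text
clock: 15.07
tool_pos: [0.5419, 0.0516, 0.1568]
tcp_rot: [0.992, -0.126, -0.0, -0.0]
force: [-0.9, 0.7, -2.7]
gripper_width: 0.176
```

```bash
python3 -c "
from h import *
st()"
```

```text
t 15.07 pos [541.9  51.6 156.8] psi -14.5 tilt [-0.0002 -0.    ] F [-0.9  0.7 -2.7] M [0.269 0.191 0.162] w 0.176 j [-1.03  0.23  1.    1.85 -0.21  1.17 -0.21]
```

Emit:
send_rows:
  increments:
    - {"jaw": -1,"linear": [0,0,0],"turn": [0,0,0.11]}
    - {"jaw": -1,"linear": [0,0,3],"turn": [0,0,0.11]}
    - {"jaw": -1,"linear": [0,0,15],"turn": [0,0,0.13]}
    - {"jaw": -1,"linear": [0,0,28],"turn": [0,0,0.25]}
    - {"jaw": -1,"linear": [8,0,30],"turn": [0,0,0.37]}
    - {"jaw": -1,"linear": [15,-1,30],"turn": [0,0,0.49]}
    - {"jaw": -1,"linear": [25,-2,30],"turn": [0,0,0.61]}
    - {"jaw": -1,"linear": [35,-3,30],"turn": [0,0,0.73]}
    - {"jaw": -1,"linear": [45,-3.5,30],"turn": [0,0,0.85]}
    - {"jaw": -1,"linear": [55,-3.5,30],"turn": [0,0,0.97]}
    - {"jaw": -1,"linear": [65,-3.5,30],"turn": [0,0,1.09]}
    - {"jaw": -1,"linear": [70.4,-3.5,30],"turn": [0,0,1.21]}

```text
clock: 16.07
tool_pos: [0.6139, 0.0474, 0.188]
tcp_rot: [0.887, 0.462, 0.001, 0.001]
force: [-0.2, 0.7, -2.0]
gripper_width: 0.173
```

Emit:
send_rows:
  increments:
    - {"jaw": -1,"linear": [0,0,-2],"turn": [0,0,0.1]}
    - {"jaw": -1,"linear": [0,0,-5],"turn": [0,0,0.2]}
    - {"jaw": -1,"linear": [0,0,-10],"turn": [0,0,0.296]}
    - {"jaw": -1,"linear": [0,0,-14],"turn": [0,0,0.296]}
    - {"jaw": -1,"linear": [0,0,-14],"turn": [0,0,0.296]}

```text
clock: 16.48
tool_pos: [0.6122, 0.0474, 0.1728]
tcp_rot: [0.811, 0.585, -0.0, -0.0]
force: [-0.2, 0.2, -2.7]
gripper_width: 0.17
```

```bash
python3 -c "
from h import *
st()
c=cam('scene')
a=cv2.resize(c['color'][230:300,190:290,::-1],None,fx=7.5,fy=7.5,interpolation=cv2.INTER_CUBIC);cv2.imwrite('pics/sm.png',a)
"
```

```text
t 16.48 pos [612.2  47.4 172.8] psi 71.59 tilt [-0.0003 -0.0001] F [-0.2  0.2 -2.7] M [-0.073  0.021  0.013] w 0.17 j [-0.72  0.34  0.73  1.65 -0.24  1.24  1.32]
```

View pics/sm.png

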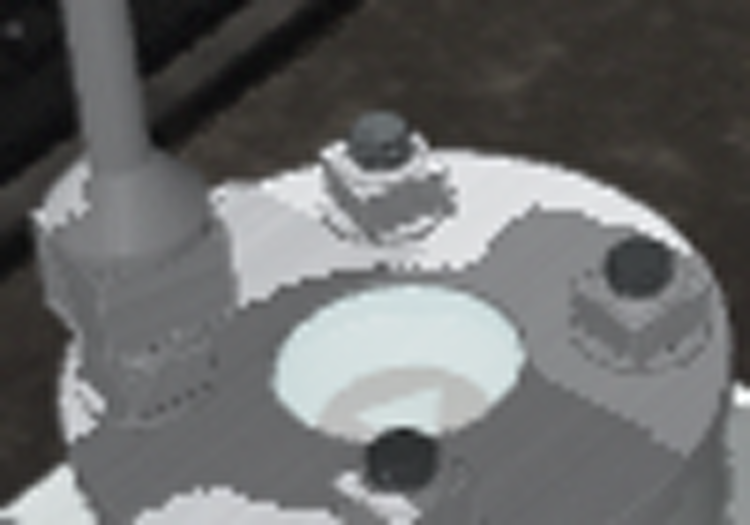

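Emit:
send_rows:
  increments:
    - {"jaw": -1,"linear": [0,0,-4],"turn": [0,0,0]}
    - {"jaw": -1,"linear": [0,0,-7],"turn": [0,0,0]}
    - {"jaw": -1,"linear": [0,0,-10],"turn": [0,0,0]}
    - {"jaw": -1,"linear": [0,0,-13],"turn": [0,0,0]}
    - {"jaw": -1,"linear": [0,0,-16],"turn": [0,0,0]}
    - {"jaw": -1,"linear": [0,0,-16.5],"turn": [0,0,0]}

```text
clock: 17.03
tool_pos: [0.6124, 0.048, 0.1558]
tcp_rot: [0.81, 0.586, 0.0, -0.0]
force: [-0.7, 0.8, -2.4]
gripper_width: 0.17
```

```bash
python3 -c "
from h import *
st()"
```

```text
t 17.03 pos [612.4  48.  155.8] psi 71.8 tilt [ 0.     -0.0002] F [-0.7  0.8 -2.4] M [ 0.275 -0.084 -0.001] w 0.17 j [-0.71  0.36  0.73  1.67 -0.25  1.21  1.33]
```

Emit:
send_rows:
  increments:
    - {"jaw": -1,"linear": [0,0.1,0],"turn": [0,0,-0.08]}
    - {"jaw": -1,"linear": [0,0.3,0],"turn": [0,0,-0.16]}
    - {"jaw": -1,"linear": [0,0.5,0],"turn": [0,0,-0.24]}
    - {"jaw": -1,"linear": [0,0.6,0],"turn": [0,0,-0.28]}

```text
clock: 17.37
tool_pos: [0.6121, 0.0489, 0.1561]
tcp_rot: [0.885, 0.466, -0.0, -0.0]
force: [-0.1, 1.5, -3.1]
gripper_width: 0.175
```

```bash
python3 -c "
from h import *
st()"
```

```text
t 17.37 pos [612.1  48.9 156.1] psi 55.59 tilt [-0.0002 -0.0005] F [-0.1  1.5 -3.1] M [0.411 0.073 0.125] w 0.175 j [-0.75  0.37  0.78  1.67 -0.27  1.21  1.06]
```

Emit:
send_rows:
  increments:
    - {"jaw": -1,"linear": [0,0.1,0],"turn": [0,0,-0.03]}
    - {"jaw": -1,"linear": [0,0.2,0],"turn": [0,0,-0.06]}

```text
clock: 17.53
tool_pos: [0.6121, 0.049, 0.1561]
tcp_rot: [0.898, 0.441, -0.0, -0.0]
force: [-0.1, 1.1, -2.7]
gripper_width: 0.172
```

```bash
python3 -c "
from h import *
st()"
```

```text
t 17.53 pos [612.1  49.  156.1] psi 52.27 tilt [-0.0002 -0.0004] F [-0.1  1.1 -2.7] M [0.31  0.032 0.165] w 0.172 j [-0.76  0.37  0.79  1.67 -0.28  1.21  1.01]
```

Emit:
send_rows:
  increments:
    - {"jaw": -1,"linear": [0,0.1,0],"turn": [0,0,-0.03]}
    - {"jaw": -1,"linear": [0,0.2,0],"turn": [0,0,-0.05]}

```text
clock: 17.7
tool_pos: [0.6121, 0.0491, 0.1561]
tcp_rot: [0.908, 0.418, -0.0, -0.0]
force: [-0.2, 1.8, -3.4]
gripper_width: 0.172
```

```bash
python3 -c "
from h import *
st()"
```

```text
t 17.7 pos [612.1  49.1 156.1] psi 49.41 tilt [-0.0003 -0.0003] F [-0.2  1.8 -3.4] M [0.323 0.109 0.151] w 0.172 j [-0.77  0.37  0.8   1.67 -0.28  1.21  0.96]
```

Emit:
send_rows:
  increments:
    - {"jaw": -1,"linear": [0,0.1,0],"turn": [0,0,-0.03]}
    - {"jaw": -1,"linear": [0,0.2,0],"turn": [0,0,-0.06]}

```text
clock: 17.87
tool_pos: [0.6121, 0.0492, 0.1561]
tcp_rot: [0.921, 0.39, -0.0, -0.0]
force: [-0.4, 1.0, -2.4]
gripper_width: 0.177
```

```bash
python3 -c "
from h import *
st()"
```

```text
t 17.87 pos [612.1  49.2 156.1] psi 45.96 tilt [-0.0003 -0.0003] F [-0.4  1.  -2.4] M [0.33  0.122 0.168] w 0.177 j [-0.77  0.38  0.81  1.67 -0.29  1.21  0.91]
```

Emit:
send_rows:
  increments:
    - {"jaw": -1,"linear": [0,0.1,0],"turn": [0,0,-0.03]}
    - {"jaw": -1,"linear": [0,0.2,0],"turn": [0,0,-0.06]}

```text
clock: 18.03
tool_pos: [0.6121, 0.0492, 0.1561]
tcp_rot: [0.932, 0.363, -0.0, -0.0]
force: [-0.7, -0.2, -2.6]
gripper_width: 0.174
```

```bash
python3 -c "
from h import *
st()"
```

```text
t 18.03 pos [612.1  49.2 156.1] psi 42.51 tilt [-0.0003 -0.0003] F [-0.7 -0.2 -2.6] M [0.323 0.15  0.167] w 0.174 j [-0.78  0.38  0.82  1.68 -0.29  1.22  0.85]
```

Emit:
send_rows:
  increments:
    - {"jaw": -1,"linear": [0,0.1,0],"turn": [0,0,-0.03]}
    - {"jaw": -1,"linear": [0,0.2,0],"turn": [0,0,-0.06]}

```text
clock: 18.2
tool_pos: [0.6121, 0.0494, 0.1561]
tcp_rot: [0.942, 0.334, -0.0, -0.0]
force: [-0.0, 0.4, -3.2]
gripper_width: 0.171
```

```bash
python3 -c "
from h import *
st()"
```

```text
t 18.2 pos [612.1  49.4 156.1] psi 39.07 tilt [-0.0004 -0.0002] F [-0.   0.4 -3.2] M [0.211 0.125 0.194] w 0.171 j [-0.79  0.38  0.83  1.68 -0.3   1.22  0.79]
```

Emit:
send_rows:
  increments:
    - {"jaw": -1,"linear": [0,0.1,0],"turn": [0,0,-0.03]}
    - {"jaw": -1,"linear": [0,0.1,0],"turn": [0,0,-0.05]}

```text
clock: 18.37
tool_pos: [0.6121, 0.0494, 0.1561]
tcp_rot: [0.95, 0.311, -0.0, -0.0]
force: [-0.3, 0.8, -2.8]
gripper_width: 0.172
```

```bash
python3 -c "
from h import *
st()"
```

```text
t 18.37 pos [612.1  49.4 156.1] psi 36.21 tilt [-0.0004 -0.0001] F [-0.3  0.8 -2.8] M [0.312 0.09  0.201] w 0.172 j [-0.8   0.39  0.84  1.68 -0.3   1.22  0.75]
```

Emit:
send_rows:
  increments:
    - {"jaw": -1,"linear": [0,0.1,0],"turn": [0,0,-0.03]}
    - {"jaw": -1,"linear": [0,0.1,0],"turn": [0,0,-0.05]}

```text
clock: 18.53
tool_pos: [0.6121, 0.0496, 0.1561]
tcp_rot: [0.958, 0.287, -0.0, -0.0]
force: [-1.6, 0.8, -3.1]
gripper_width: 0.171
```

```bash
python3 -c "
from h import *
st()"
```

```text
t 18.53 pos [612.1  49.6 156.1] psi 33.37 tilt [-0.0003 -0.0001] F [-1.6  0.8 -3.1] M [0.295 0.214 0.378] w 0.171 j [-0.8   0.39  0.85  1.68 -0.31  1.22  0.7 ]
```

Emit:
send_rows:
  increments:
    - {"jaw": -1,"linear": [0,0,0],"turn": [0,0,-0.015]}
    - {"jaw": -1,"linear": [0,0,0],"turn": [0,0,-0.015]}

```text
clock: 18.7
tool_pos: [0.6121, 0.0496, 0.1561]
tcp_rot: [0.96, 0.28, -0.0, -0.0]
force: [-1.1, 1.9, -3.3]
gripper_width: 0.173
```

```bash
python3 -c "
from h import *
st()"
```

```text
t 18.7 pos [612.1  49.6 156.1] psi 32.55 tilt [-0.0004 -0.0001] F [-1.1  1.9 -3.3] M [0.313 0.307 0.298] w 0.173 j [-0.81  0.39  0.86  1.68 -0.31  1.22  0.69]
```

Emit:
send_rows:
  increments:
    - {"jaw": -1,"linear": [0,0,0],"turn": [0,0,-0.025]}
    - {"jaw": -1,"linear": [0,0,0],"turn": [0,0,-0.025]}

```text
clock: 18.87
tool_pos: [0.6122, 0.0496, 0.1562]
tcp_rot: [0.963, 0.268, -0.0, -0.0]
force: [-0.8, 1.1, -3.5]
gripper_width: 0.171
```

```bash
python3 -c "
from h import *
st()"
```

```text
t 18.87 pos [612.2  49.6 156.2] psi 31.07 tilt [-0.0003 -0.0001] F [-0.8  1.1 -3.5] M [0.324 0.302 0.449] w 0.171 j [-0.81  0.39  0.86  1.68 -0.31  1.22  0.66]
```

Emit:
send_rows:
  increments:
    - {"jaw": -1,"linear": [0,0,0],"turn": [0,0,0.1]}
    - {"jaw": -1,"linear": [0,0,0],"turn": [0,0,0.18]}
    - {"jaw": -1,"linear": [0,0,5],"turn": [0,0,0.18]}
    - {"jaw": -1,"linear": [0,0,17],"turn": [0,0,0.18]}
    - {"jaw": -1,"linear": [0,0,29],"turn": [0,0,0.22]}
    - {"jaw": -1,"linear": [-10,-10,30],"turn": [0,0,0.34]}
    - {"jaw": -1,"linear": [-26,-26,30],"turn": [0,0,0.46]}
    - {"jaw": -1,"linear": [-45,-45,30],"turn": [0,0,0.58]}
    - {"jaw": -1,"linear": [-62,-62,30],"turn": [0,0,0.7]}
    - {"jaw": -1,"linear": [-71.7,-71.1,27],"turn": [0,0,0.771]}
    - {"jaw": -1,"linear": [-71.7,-71.1,20],"turn": [0,0,0.771]}
    - {"jaw": -1,"linear": [-71.7,-71.1,16],"turn": [0,0,0.771]}

```text
clock: 19.87
tool_pos: [0.5412, -0.0227, 0.1732]
tcp_rot: [0.793, 0.609, 0.001, 0.0]
force: [-0.1, 1.3, -2.9]
gripper_width: 0.174
```

Emit:
send_rows:
  increments:
    - {"jaw": -1,"linear": [0,0,0],"turn": [0,0,0]}
    - {"jaw": -1,"linear": [0,0,0],"turn": [0,0,0]}

```text
clock: 20.03
tool_pos: [0.5414, -0.0209, 0.1724]
tcp_rot: [0.792, 0.611, 0.0, 0.0]
force: [-0.2, 1.0, -2.6]
gripper_width: 0.172
```

```bash
python3 -c "
from h import *
st()
c=cam('scene')
a=cv2.resize(c['color'][230:310,210:310,::-1],None,fx=7.5,fy=7.5,interpolation=cv2.INTER_CUBIC);cv2.imwrite('pics/sn.png',a)
"
```

```text
t 20.03 pos [541.4 -20.9 172.4] psi 75.26 tilt [0.     0.0002] F [-0.2  1.  -2.6] M [ 0.004 -0.014  0.002] w 0.172 j [-0.73  0.16  0.8   1.83 -0.13  1.2   1.42]
```

View pics/sn.png

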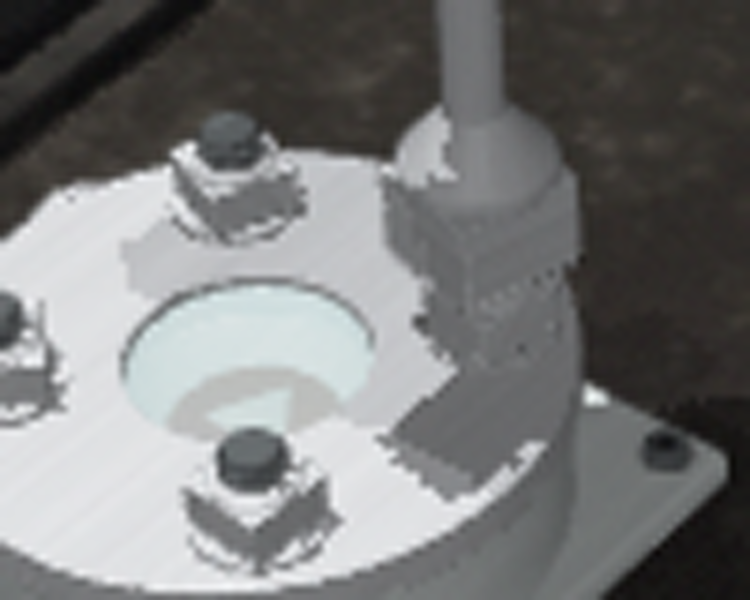

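Emit:
send_rows:
  increments:
    - {"jaw": -1,"linear": [-0.9,-0.7,-3],"turn": [0,0,0]}
    - {"jaw": -1,"linear": [-0.9,-0.7,-6],"turn": [0,0,0]}
    - {"jaw": -1,"linear": [-0.9,-0.7,-10],"turn": [0,0,0]}
    - {"jaw": -1,"linear": [-0.9,-0.7,-13],"turn": [0,0,0]}
    - {"jaw": -1,"linear": [-0.9,-0.7,-16],"turn": [0,0,0]}
    - {"jaw": -1,"linear": [-0.9,-0.7,-16],"turn": [0,0,0]}

```text
clock: 20.58
tool_pos: [0.5399, -0.0217, 0.1559]
tcp_rot: [0.792, 0.611, 0.0, -0.0]
force: [1.1, 1.7, -3.7]
gripper_width: 0.174
```

```bash
python3 -c "
from h import *
st()"
```

```text
t 20.58 pos [539.9 -21.7 155.9] psi 75.31 tilt [ 0.0002 -0.0003] F [ 1.1  1.7 -3.7] M [ 0.62  -0.259  0.048] w 0.174 j [-0.73  0.18  0.8   1.86 -0.14  1.16  1.43]
```

Emit:
send_rows:
  increments:
    - {"jaw": -1,"linear": [0.3,0.5,0],"turn": [0,0,-0.08]}
    - {"jaw": -1,"linear": [0.3,0.7,0],"turn": [0,0,-0.16]}
    - {"jaw": -1,"linear": [0.3,0.9,0],"turn": [0,0,-0.24]}
    - {"jaw": -1,"linear": [0.3,1,0],"turn": [0,0,-0.28]}

```text
clock: 20.92
tool_pos: [0.5402, -0.0208, 0.1562]
tcp_rot: [0.87, 0.493, 0.0, -0.0]
force: [0.1, 1.7, -3.1]
gripper_width: 0.17
```

```bash
python3 -c "
from h import *
st()"
```

```text
t 20.92 pos [540.2 -20.8 156.2] psi 59.08 tilt [ 0.0001 -0.0002] F [ 0.1  1.7 -3.1] M [ 0.53  -0.171  0.163] w 0.17 j [-0.76  0.18  0.83  1.86 -0.15  1.16  1.15]
```

Emit:
send_rows:
  increments:
    - {"jaw": -1,"linear": [0,0.2,0],"turn": [0,0,-0.03]}
    - {"jaw": -1,"linear": [0,0.3,0],"turn": [0,0,-0.06]}

```text
clock: 21.08
tool_pos: [0.5401, -0.0207, 0.1562]
tcp_rot: [0.884, 0.468, 0.0, -0.0]
force: [0.8, 0.8, -2.9]
gripper_width: 0.172
```

```bash
python3 -c "
from h import *
st()"
```

```text
t 21.08 pos [540.1 -20.7 156.2] psi 55.77 tilt [ 0.0001 -0.0001] F [ 0.8  0.8 -2.9] M [ 0.439 -0.227  0.123] w 0.172 j [-0.76  0.19  0.84  1.86 -0.15  1.16  1.1 ]
```

Emit:
send_rows:
  increments:
    - {"jaw": -1,"linear": [0,0.2,0],"turn": [0,0,-0.03]}
    - {"jaw": -1,"linear": [0,0.3,0],"turn": [0,0,-0.06]}

```text
clock: 21.25
tool_pos: [0.5401, -0.0206, 0.1562]
tcp_rot: [0.898, 0.441, 0.0, -0.0]
force: [1.0, 1.4, -4.2]
gripper_width: 0.177
```

```bash
python3 -c "
from h import *
st()"
```

```text
t 21.25 pos [540.1 -20.6 156.2] psi 52.33 tilt [ 0. -0.] F [ 1.   1.4 -4.2] M [ 0.386 -0.199  0.189] w 0.177 j [-0.77  0.19  0.85  1.86 -0.15  1.17  1.04]
```

Emit:
send_rows:
  increments:
    - {"jaw": -1,"linear": [0,0.1,0],"turn": [0,0,-0.03]}
    - {"jaw": -1,"linear": [0,0.2,0],"turn": [0,0,-0.06]}

```text
clock: 21.42
tool_pos: [0.5401, -0.0205, 0.1562]
tcp_rot: [0.91, 0.414, -0.0, -0.0]
force: [-0.1, 0.9, -3.0]
gripper_width: 0.169
```

```bash
python3 -c "
from h import *
st()"
```

```text
t 21.42 pos [540.1 -20.5 156.2] psi 48.88 tilt [-0.0001 -0.    ] F [-0.1  0.9 -3. ] M [ 0.332 -0.175  0.14 ] w 0.169 j [-0.78  0.19  0.85  1.86 -0.15  1.17  0.98]
```

Emit:
send_rows:
  increments:
    - {"jaw": -1,"linear": [0,0.1,0],"turn": [0,0,-0.03]}
    - {"jaw": -1,"linear": [0,0.2,0],"turn": [0,0,-0.06]}

```text
clock: 21.58
tool_pos: [0.5401, -0.0204, 0.1562]
tcp_rot: [0.922, 0.386, -0.0, 0.0]
force: [1.0, 0.7, -2.7]
gripper_width: 0.173
```

```bash
python3 -c "
from h import *
st()"
```

```text
t 21.58 pos [540.1 -20.4 156.2] psi 45.44 tilt [-0.0001  0.0001] F [ 1.   0.7 -2.7] M [ 0.302 -0.214  0.178] w 0.173 j [-0.78  0.19  0.86  1.86 -0.16  1.17  0.92]
```

Emit:
send_rows:
  increments:
    - {"jaw": -1,"linear": [0,0.1,0],"turn": [0,0,-0.03]}
    - {"jaw": -1,"linear": [0,0.2,0],"turn": [0,0,-0.06]}

```text
clock: 21.75
tool_pos: [0.5401, -0.0203, 0.1562]
tcp_rot: [0.934, 0.358, -0.0, 0.0]
force: [1.0, 0.4, -3.9]
gripper_width: 0.167
```

```bash
python3 -c "
from h import *
st()"
```

```text
t 21.75 pos [540.1 -20.3 156.2] psi 42.0 tilt [-0.0001  0.0001] F [ 1.   0.4 -3.9] M [ 0.255 -0.195  0.186] w 0.167 j [-0.79  0.19  0.87  1.86 -0.16  1.17  0.86]
```

Emit:
send_rows:
  increments:
    - {"jaw": -1,"linear": [0,0.1,0],"turn": [0,0,-0.03]}
    - {"jaw": -1,"linear": [0,0.2,0],"turn": [0,0,-0.06]}

```text
clock: 21.92
tool_pos: [0.5401, -0.0201, 0.1562]
tcp_rot: [0.944, 0.33, -0.0, 0.0]
force: [-0.1, 0.4, -2.6]
gripper_width: 0.174
```

```bash
python3 -c "
from h import *
st()"
```

```text
t 21.92 pos [540.1 -20.1 156.2] psi 38.59 tilt [-0.0001  0.0002] F [-0.1  0.4 -2.6] M [ 0.193 -0.158  0.383] w 0.174 j [-0.8   0.19  0.88  1.86 -0.16  1.17  0.81]
```

Emit:
send_rows:
  increments:
    - {"jaw": -1,"linear": [0,0,0],"turn": [0,0,-0.03]}
    - {"jaw": -1,"linear": [0,0,0],"turn": [0,0,-0.03]}
    - {"jaw": -1,"linear": [0,0,0],"turn": [0,0,-0.03]}

```text
clock: 22.17
tool_pos: [0.5401, -0.02, 0.1562]
tcp_rot: [0.948, 0.317, -0.0, 0.0]
force: [-0.0, 0.5, -2.6]
gripper_width: 0.173
```

```bash
python3 -c "
from h import *
st()"
```

```text
t 22.17 pos [540.1 -20.  156.2] psi 37.0 tilt [-0.0001  0.0002] F [-0.   0.5 -2.6] M [ 0.142 -0.129  0.492] w 0.173 j [-0.8   0.19  0.88  1.86 -0.16  1.17  0.78]
```

Emit:
send_rows:
  increments:
    - {"jaw": -1,"linear": [0,0,0],"turn": [0,0,0.1]}
    - {"jaw": -1,"linear": [0,0,0],"turn": [0,0,0.19]}
    - {"jaw": -1,"linear": [0,0,5],"turn": [0,0,0.19]}
    - {"jaw": -1,"linear": [0,0,17],"turn": [0,0,0.19]}
    - {"jaw": -1,"linear": [0,0,29],"turn": [0,0,0.22]}
    - {"jaw": -1,"linear": [10,0,30],"turn": [0,0,0.3]}
    - {"jaw": -1,"linear": [28,-1,30],"turn": [0,0,0.4]}
    - {"jaw": -1,"linear": [48,-2,30],"turn": [0,0,0.485]}
    - {"jaw": -1,"linear": [65,-2.5,30],"turn": [0,0,0.485]}
    - {"jaw": -1,"linear": [70.6,-2.5,25],"turn": [0,0,0.485]}
    - {"jaw": -1,"linear": [70.6,-2.5,18],"turn": [0,0,0.485]}
    - {"jaw": -1,"linear": [70.6,-2.5,16],"turn": [0,0,0.485]}

```text
clock: 23.17
tool_pos: [0.6095, -0.0227, 0.1713]
tcp_rot: [0.845, 0.535, -0.001, -0.001]
force: [-0.7, 0.7, -2.6]
gripper_width: 0.173
```

Emit:
send_rows:
  increments:
    - {"jaw": -1,"linear": [0,0,0],"turn": [0,0,0]}
    - {"jaw": -1,"linear": [0,0,0],"turn": [0,0,0]}

```text
clock: 23.33
tool_pos: [0.6097, -0.0225, 0.1722]
tcp_rot: [0.845, 0.535, -0.0, -0.001]
force: [-0.1, 0.5, -2.3]
gripper_width: 0.174
```

```bash
python3 -c "
from h import *
st()
c=cam('scene')
a=cv2.resize(c['color'][210:290,195:295,::-1],None,fx=7.5,fy=7.5,interpolation=cv2.INTER_CUBIC);cv2.imwrite('pics/so.png',a)
"
```

```text
t 23.33 pos [609.7 -22.5 172.2] psi 64.67 tilt [-0.0003 -0.0005] F [-0.1  0.5 -2.3] M [ 0.027  0.006 -0.031] w 0.174 j [-0.66  0.35  0.8   1.67 -0.26  1.24  1.33]
```

View pics/so.png

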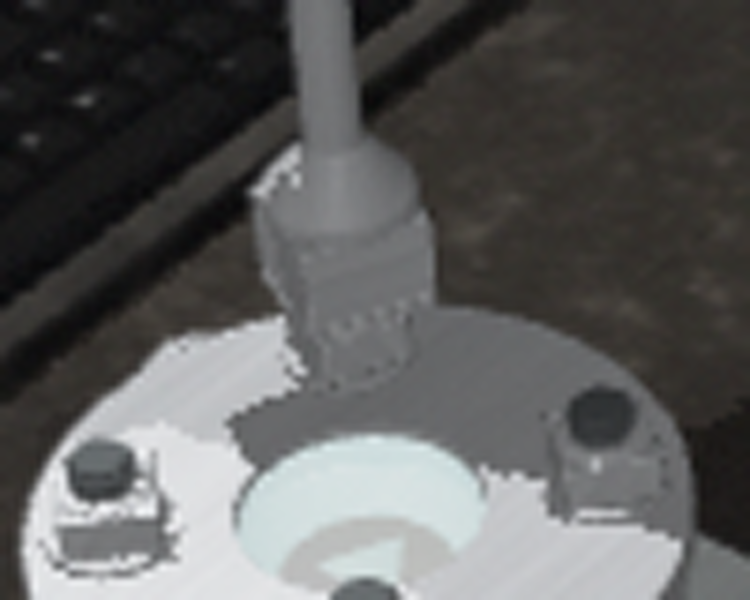

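Emit:
send_rows:
  increments:
    - {"jaw": -1,"linear": [0.7,0,-3],"turn": [0,0,0]}
    - {"jaw": -1,"linear": [0.7,0,-6],"turn": [0,0,0]}
    - {"jaw": -1,"linear": [0.7,0,-10],"turn": [0,0,0]}
    - {"jaw": -1,"linear": [0.7,0,-13],"turn": [0,0,0]}
    - {"jaw": -1,"linear": [0.7,0,-16],"turn": [0,0,0]}
    - {"jaw": -1,"linear": [0.7,0,-16],"turn": [0,0,0]}

```text
clock: 23.88
tool_pos: [0.6113, -0.0224, 0.1559]
tcp_rot: [0.845, 0.535, -0.0, -0.0]
force: [-0.5, 0.0, -2.0]
gripper_width: 0.171
```

```bash
python3 -c "
from h import *
st()"
```

```text
t 23.88 pos [611.3 -22.4 155.9] psi 64.69 tilt [-0.0002 -0.0001] F [-0.5  0.  -2. ] M [ 0.064 -0.033  0.031] w 0.171 j [-0.65  0.37  0.8   1.68 -0.28  1.21  1.34]
```

Emit:
send_rows:
  increments:
    - {"jaw": -1,"linear": [0,0.2,0],"turn": [0,0,-0.08]}
    - {"jaw": -1,"linear": [0,0.4,0],"turn": [0,0,-0.16]}
    - {"jaw": -1,"linear": [0,0.6,0],"turn": [0,0,-0.24]}
    - {"jaw": -1,"linear": [0,0.7,0],"turn": [0,0,-0.28]}

```text
clock: 24.22
tool_pos: [0.6111, -0.0215, 0.1561]
tcp_rot: [0.912, 0.41, -0.0, -0.0]
force: [-1.0, 0.5, -3.0]
gripper_width: 0.169
```

```bash
python3 -c "
from h import *
st()"
```

```text
t 24.22 pos [611.1 -21.5 156.1] psi 48.47 tilt [-0.0004 -0.0003] F [-1.   0.5 -3. ] M [0.123 0.228 0.126] w 0.169 j [-0.69  0.38  0.85  1.68 -0.3   1.22  1.08]
```

Emit:
send_rows:
  increments:
    - {"jaw": -1,"linear": [0,0.1,0],"turn": [0,0,-0.03]}
    - {"jaw": -1,"linear": [0,0.2,0],"turn": [0,0,-0.06]}

```text
clock: 24.38
tool_pos: [0.6111, -0.0214, 0.1561]
tcp_rot: [0.923, 0.384, -0.0, -0.0]
force: [-0.8, 0.6, -2.8]
gripper_width: 0.168
```

```bash
python3 -c "
from h import *
st()"
```

```text
t 24.38 pos [611.1 -21.4 156.1] psi 45.16 tilt [-0.0004 -0.0002] F [-0.8  0.6 -2.8] M [0.045 0.177 0.184] w 0.168 j [-0.7   0.39  0.86  1.68 -0.31  1.22  1.02]
```

Emit:
send_rows:
  increments:
    - {"jaw": -1,"linear": [0,0.1,0],"turn": [0,0,-0.03]}
    - {"jaw": -1,"linear": [0,0.2,0],"turn": [0,0,-0.06]}

```text
clock: 24.55
tool_pos: [0.6111, -0.0213, 0.1561]
tcp_rot: [0.934, 0.356, -0.0, -0.0]
force: [-0.6, -0.0, -2.6]
gripper_width: 0.172
```

```bash
python3 -c "
from h import *
st()"
```

```text
t 24.55 pos [611.1 -21.3 156.1] psi 41.72 tilt [-0.0004 -0.0002] F [-0.6 -0.  -2.6] M [0.059 0.205 0.128] w 0.172 j [-0.71  0.39  0.87  1.68 -0.31  1.22  0.97]
```

Emit:
send_rows:
  increments:
    - {"jaw": -1,"linear": [0,0.1,0],"turn": [0,0,-0.03]}
    - {"jaw": -1,"linear": [0,0.2,0],"turn": [0,0,-0.06]}

```text
clock: 24.72
tool_pos: [0.611, -0.0211, 0.1561]
tcp_rot: [0.945, 0.328, -0.0, -0.0]
force: [-1.0, -0.9, -2.3]
gripper_width: 0.174
```

```bash
python3 -c "
from h import *
st()"
```

```text
t 24.72 pos [611.  -21.1 156.1] psi 38.28 tilt [-0.0005 -0.0002] F [-1.  -0.9 -2.3] M [0.018 0.285 0.152] w 0.174 j [-0.72  0.39  0.88  1.68 -0.32  1.22  0.91]
```

Emit:
send_rows:
  increments:
    - {"jaw": -1,"linear": [0,0,0],"turn": [0,0,-0.03]}
    - {"jaw": -1,"linear": [0,0.1,0],"turn": [0,0,-0.06]}

```text
clock: 24.88
tool_pos: [0.611, -0.0211, 0.1561]
tcp_rot: [0.954, 0.299, -0.0, -0.0]
force: [-0.4, 0.7, -2.4]
gripper_width: 0.169
```

```bash
python3 -c "
from h import *
st()"
```

```text
t 24.88 pos [611.  -21.1 156.1] psi 34.84 tilt [-0.0005 -0.0001] F [-0.4  0.7 -2.4] M [0.033 0.177 0.192] w 0.169 j [-0.72  0.4   0.9   1.68 -0.33  1.22  0.86]
```

Emit:
send_rows:
  increments:
    - {"jaw": -1,"linear": [0,0,0],"turn": [0,0,-0.03]}
    - {"jaw": -1,"linear": [0,0.1,0],"turn": [0,0,-0.06]}

```text
clock: 25.05
tool_pos: [0.611, -0.021, 0.1561]
tcp_rot: [0.963, 0.271, -0.001, -0.0]
force: [-1.0, -0.5, -2.1]
gripper_width: 0.171
```

```bash
python3 -c "
from h import *
st()"
```

```text
t 25.05 pos [611.  -21.  156.1] psi 31.4 tilt [-0.0005 -0.0001] F [-1.  -0.5 -2.1] M [-0.015  0.181  0.192] w 0.171 j [-0.73  0.4   0.91  1.68 -0.33  1.22  0.8 ]
```

Emit:
send_rows:
  increments:
    - {"jaw": -1,"linear": [0,0,0],"turn": [0,0,-0.03]}
    - {"jaw": -1,"linear": [0,0.1,0],"turn": [0,0,-0.06]}

```text
clock: 25.22
tool_pos: [0.6111, -0.0209, 0.1561]
tcp_rot: [0.97, 0.242, -0.0, -0.0]
force: [-1.1, 0.3, -2.1]
gripper_width: 0.172
```

```bash
python3 -c "
from h import *
st()"
```

```text
t 25.22 pos [611.1 -20.9 156.1] psi 27.97 tilt [-0.0005 -0.    ] F [-1.1  0.3 -2.1] M [-0.012  0.148  0.194] w 0.172 j [-0.74  0.4   0.92  1.68 -0.34  1.22  0.75]
```

Emit:
send_rows:
  increments:
    - {"jaw": -1,"linear": [0,0,0],"turn": [0,0,-0.03]}
    - {"jaw": -1,"linear": [0,0.1,0],"turn": [0,0,-0.06]}

```text
clock: 25.38
tool_pos: [0.6111, -0.0208, 0.1561]
tcp_rot: [0.977, 0.212, -0.0, -0.0]
force: [-0.7, 0.3, -2.4]
gripper_width: 0.175
```

```bash
python3 -c "
from h import *
st()"
```

```text
t 25.38 pos [611.1 -20.8 156.1] psi 24.53 tilt [-0.0005 -0.    ] F [-0.7  0.3 -2.4] M [-0.05   0.264  0.221] w 0.175 j [-0.75  0.41  0.93  1.68 -0.35  1.23  0.69]
```

Emit:
send_rows:
  increments:
    - {"jaw": -1,"linear": [0,0,0],"turn": [0,0,-0.02]}
    - {"jaw": -1,"linear": [0,0.1,0],"turn": [0,0,-0.04]}

```text
clock: 25.55
tool_pos: [0.6111, -0.0207, 0.1561]
tcp_rot: [0.981, 0.193, -0.0, -0.0]
force: [-1.3, -0.2, -3.7]
gripper_width: 0.172
```

```bash
python3 -c "
from h import *
st()"
```

```text
t 25.55 pos [611.1 -20.7 156.1] psi 22.24 tilt [-0.0004 -0.    ] F [-1.3 -0.2 -3.7] M [-0.077  0.307  0.122] w 0.172 j [-0.76  0.41  0.94  1.68 -0.35  1.23  0.66]
```

Emit:
send_rows:
  increments:
    - {"jaw": -1,"linear": [0,0,0],"turn": [0,0,-0.03]}
    - {"jaw": -1,"linear": [0,0.1,0],"turn": [0,0,-0.05]}

```text
clock: 25.72
tool_pos: [0.6111, -0.0207, 0.1561]
tcp_rot: [0.986, 0.168, -0.0, 0.0]
force: [-1.1, 1.0, -2.8]
gripper_width: 0.17
```

```bash
python3 -c "
from h import *
st()"
```

```text
t 25.72 pos [611.1 -20.7 156.1] psi 19.34 tilt [-0.0004  0.    ] F [-1.1  1.  -2.8] M [-0.059  0.339  0.132] w 0.17 j [-0.76  0.42  0.95  1.68 -0.36  1.23  0.61]
```

Emit:
send_rows:
  increments:
    - {"jaw": -1,"linear": [0,0,0],"turn": [0,0,-0.025]}
    - {"jaw": -1,"linear": [0,0.1,0],"turn": [0,0,-0.05]}

```text
clock: 25.88
tool_pos: [0.6112, -0.0206, 0.1561]
tcp_rot: [0.99, 0.143, -0.0, 0.0]
force: [-1.6, -0.5, -2.9]
gripper_width: 0.174
```

```bash
python3 -c "
from h import *
st()"
```

```text
t 25.88 pos [611.2 -20.6 156.1] psi 16.45 tilt [-0.0003  0.    ] F [-1.6 -0.5 -2.9] M [-0.089  0.344  0.244] w 0.174 j [-0.77  0.42  0.96  1.68 -0.36  1.23  0.56]
```

Emit:
send_rows:
  increments:
    - {"jaw": -1,"linear": [0,0,0],"turn": [0,0,-0.02]}
    - {"jaw": -1,"linear": [0,0,0],"turn": [0,0,-0.03]}

```text
clock: 26.05
tool_pos: [0.6112, -0.0205, 0.1562]
tcp_rot: [0.992, 0.129, -0.0, 0.0]
force: [-1.3, 0.3, -3.2]
gripper_width: 0.173
```

```bash
python3 -c "
from h import *
st()"
```

```text
t 26.05 pos [611.2 -20.5 156.2] psi 14.77 tilt [-0.0003  0.0001] F [-1.3  0.3 -3.2] M [-0.057  0.423  0.363] w 0.173 j [-0.77  0.42  0.97  1.68 -0.37  1.23  0.54]
```

Rising: at the stop. A little more, then hold.

Emit:
send_rows:
  increments:
    - {"jaw": -1,"linear": [0,0,0],"turn": [0,0,-0.025]}
    - {"jaw": -1,"linear": [0,0,0],"turn": [0,0,-0.025]}
    - {"jaw": -1,"linear": [0,0,0],"turn": [0,0,-0.025]}

```text
clock: 26.3
tool_pos: [0.6112, -0.0205, 0.1562]
tcp_rot: [0.993, 0.117, -0.0, 0.0]
force: [-1.4, -0.4, -3.7]
gripper_width: 0.174
```

```bash
python3 -c "
from h import *
st()"
```

```text
t 26.3 pos [611.2 -20.5 156.2] psi 13.42 tilt [-0.0003  0.0001] F [-1.4 -0.4 -3.7] M [-0.134  0.503  0.353] w 0.174 j [-0.78  0.42  0.97  1.68 -0.37  1.23  0.52]
```

Emit:
send_rows:
  increments:
    - {"jaw": -1,"linear": [0,0,0],"turn": [0,0,-0.018]}
    - {"jaw": -1,"linear": [0,0,0],"turn": [0,0,-0.018]}

```text
clock: 26.47
tool_pos: [0.6113, -0.0205, 0.1562]
tcp_rot: [0.994, 0.107, -0.0, -0.0]
force: [-1.7, 0.0, -4.1]
gripper_width: 0.176
```

```bash
python3 -c "
from h import *
st()"
```

```text
t 26.47 pos [611.3 -20.5 156.2] psi 12.33 tilt [-0.0002 -0.    ] F [-1.7  0.  -4.1] M [-0.067  0.475  0.391] w 0.176 j [-0.78  0.43  0.98  1.68 -0.37  1.23  0.5 ]
```

Emit:
send_rows:
  increments:
    - {"jaw": -1,"linear": [0,0,0],"turn": [0,0,-0.013]}
    - {"jaw": -1,"linear": [0,0,0],"turn": [0,0,-0.013]}

```text
clock: 26.63
tool_pos: [0.6113, -0.0205, 0.1562]
tcp_rot: [0.995, 0.101, -0.0, -0.0]
force: [-2.0, -0.8, -4.9]
gripper_width: 0.172
```

```bash
python3 -c "
from h import *
st()"
```

```text
t 26.63 pos [611.3 -20.5 156.2] psi 11.6 tilt [-0.0002 -0.    ] F [-2.  -0.8 -4.9] M [-0.036  0.547  0.463] w 0.172 j [-0.78  0.43  0.98  1.68 -0.37  1.23  0.49]
```

Emit:
send_rows:
  increments:
    - {"jaw": -1,"linear": [0,0,0],"turn": [0,0,0.1]}
    - {"jaw": -1,"linear": [0,0,0],"turn": [0,0,0.185]}
    - {"jaw": -1,"linear": [0,0,5],"turn": [0,0,0.185]}
    - {"jaw": -1,"linear": [0,0,17],"turn": [0,0,0.185]}
    - {"jaw": -1,"linear": [0,0,29],"turn": [0,0,0.26]}
    - {"jaw": -1,"linear": [-8,8,30],"turn": [0,0,0.38]}
    - {"jaw": -1,"linear": [-20,20,30],"turn": [0,0,0.5]}
    - {"jaw": -1,"linear": [-33,33,30],"turn": [0,0,0.62]}
    - {"jaw": -1,"linear": [-48,48,30],"turn": [0,0,0.74]}
    - {"jaw": -1,"linear": [-62,61,30],"turn": [0,0,0.86]}
    - {"jaw": -1,"linear": [-70,68.9,30],"turn": [0,0,0.98]}
    - {"jaw": -1,"linear": [-70,68.9,27],"turn": [0,0,1.1]}

```text
clock: 27.63
tool_pos: [0.5414, 0.0511, 0.1854]
tcp_rot: [0.793, 0.609, 0.002, -0.001]
force: [-0.7, 0.6, -3.5]
gripper_width: 0.173
```

Emit:
send_rows:
  increments:
    - {"jaw": -1,"linear": [0,0,-5],"turn": [0,0,0.125]}
    - {"jaw": -1,"linear": [0,0,-11],"turn": [0,0,0.125]}
    - {"jaw": -1,"linear": [0,0,-11],"turn": [0,0,0.125]}
    - {"jaw": -1,"linear": [0,0,-11],"turn": [0,0,0.125]}

```text
clock: 27.97
tool_pos: [0.5418, 0.048, 0.1727]
tcp_rot: [0.757, 0.653, 0.0, 0.0]
force: [0.2, 0.0, -2.0]
gripper_width: 0.174
```

```bash
python3 -c "
from h import *
st()
c=cam('scene')
a=cv2.resize(c['color'][240:320,195:295,::-1],None,fx=7.5,fy=7.5,interpolation=cv2.INTER_CUBIC);cv2.imwrite('pics/sp.png',a)
"
```

```text
t 27.97 pos [541.8  48.  172.7] psi 81.52 tilt [0.0003 0.0002] F [ 0.2  0.  -2. ] M [-0.001 -0.037  0.057] w 0.174 j [-0.86  0.17  0.8   1.83 -0.13  1.2   1.4 ]
```

View pics/sp.png

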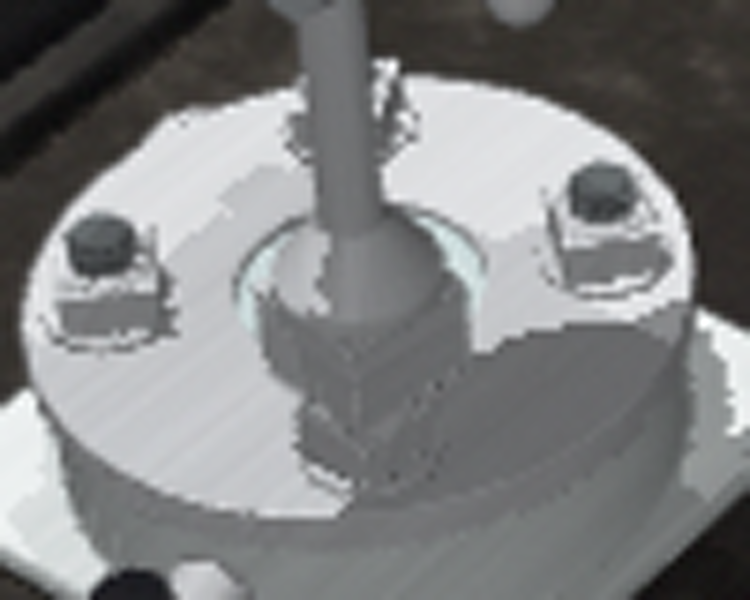

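Emit:
send_rows:
  increments:
    - {"jaw": -1,"linear": [-0.4,0.1,-3],"turn": [0,0,0]}
    - {"jaw": -1,"linear": [-0.4,0.1,-6],"turn": [0,0,0]}
    - {"jaw": -1,"linear": [-0.4,0.1,-10],"turn": [0,0,0]}
    - {"jaw": -1,"linear": [-0.4,0.1,-13],"turn": [0,0,0]}
    - {"jaw": -1,"linear": [-0.4,0.1,-16],"turn": [0,0,0]}
    - {"jaw": -1,"linear": [-0.4,0.1,-16.5],"turn": [0,0,0]}

```text
clock: 28.52
tool_pos: [0.5411, 0.049, 0.1556]
tcp_rot: [0.756, 0.655, 0.0, -0.0]
force: [-0.3, 1.4, 0.2]
gripper_width: 0.17
```

```bash
python3 -c "
from h import *
st()"
```

```text
t 28.52 pos [541.1  49.  155.6] psi 81.82 tilt [ 0.0002 -0.0002] F [-0.3  1.4  0.2] M [0.468 0.089 0.027] w 0.17 j [-0.85  0.19  0.8   1.85 -0.15  1.16  1.42]
```

Emit:
send_rows:
  increments:
    - {"jaw": -1,"linear": [0,0.5,0.3],"turn": [0,0,-0.08]}
    - {"jaw": -1,"linear": [0,0.7,0.4],"turn": [0,0,-0.16]}
    - {"jaw": -1,"linear": [0,0.9,0.4],"turn": [0,0,-0.24]}
    - {"jaw": -1,"linear": [0,1,0.4],"turn": [0,0,-0.28]}

```text
clock: 28.85
tool_pos: [0.5412, 0.0498, 0.1561]
tcp_rot: [0.841, 0.542, 0.0, 0.0]
force: [0.0, 0.7, -4.2]
gripper_width: 0.174
```

```bash
python3 -c "
from h import *
st()"
```

```text
t 28.85 pos [541.2  49.8 156.1] psi 65.6 tilt [0.0003 0.    ] F [ 0.   0.7 -4.2] M [ 0.395 -0.268  0.173] w 0.174 j [-0.89  0.19  0.83  1.85 -0.16  1.17  1.14]
```

Emit:
send_rows:
  increments:
    - {"jaw": -1,"linear": [0,0.2,0],"turn": [0,0,-0.03]}
    - {"jaw": -1,"linear": [0.1,0.3,0],"turn": [0,0,-0.06]}

```text
clock: 29.02
tool_pos: [0.5413, 0.05, 0.1561]
tcp_rot: [0.856, 0.517, 0.0, 0.0]
force: [0.2, 1.4, -2.2]
gripper_width: 0.169
```

```bash
python3 -c "
from h import *
st()"
```

```text
t 29.02 pos [541.3  50.  156.1] psi 62.28 tilt [0.0002 0.0001] F [ 0.2  1.4 -2.2] M [ 0.35  -0.135  0.157] w 0.169 j [-0.89  0.19  0.84  1.85 -0.16  1.17  1.09]
```

Emit:
send_rows:
  increments:
    - {"jaw": -1,"linear": [0,0.1,0],"turn": [0,0,-0.03]}
    - {"jaw": -1,"linear": [0,0.2,0],"turn": [0,0,-0.06]}

```text
clock: 29.18
tool_pos: [0.5412, 0.0501, 0.1561]
tcp_rot: [0.871, 0.491, 0.0, 0.0]
force: [0.4, -0.1, -2.8]
gripper_width: 0.171
```

```bash
python3 -c "
from h import *
st()"
```

```text
t 29.18 pos [541.2  50.1 156.1] psi 58.85 tilt [0.0001 0.0001] F [ 0.4 -0.1 -2.8] M [ 0.255 -0.152  0.18 ] w 0.171 j [-0.9   0.2   0.85  1.85 -0.16  1.17  1.03]
```

Emit:
send_rows:
  increments:
    - {"jaw": -1,"linear": [0,0.1,0],"turn": [0,0,-0.03]}
    - {"jaw": -1,"linear": [0,0.2,0],"turn": [0,0,-0.06]}

```text
clock: 29.35
tool_pos: [0.5412, 0.0502, 0.1561]
tcp_rot: [0.885, 0.465, 0.0, 0.0]
force: [1.1, -0.2, -2.2]
gripper_width: 0.174
```

```bash
python3 -c "
from h import *
st()"
```

```text
t 29.35 pos [541.2  50.2 156.1] psi 55.4 tilt [0.0001 0.0001] F [ 1.1 -0.2 -2.2] M [ 0.246 -0.174  0.181] w 0.174 j [-0.91  0.2   0.86  1.85 -0.16  1.17  0.97]
```

Emit:
send_rows:
  increments:
    - {"jaw": -1,"linear": [0,0.1,0],"turn": [0,0,-0.03]}
    - {"jaw": -1,"linear": [0,0.2,0],"turn": [0,0,-0.06]}

```text
clock: 29.52
tool_pos: [0.5412, 0.0503, 0.1561]
tcp_rot: [0.899, 0.438, 0.0, 0.0]
force: [1.2, 0.6, -3.3]
gripper_width: 0.172
```

```bash
python3 -c "
from h import *
st()"
```

```text
t 29.52 pos [541.2  50.3 156.1] psi 51.96 tilt [0.     0.0002] F [ 1.2  0.6 -3.3] M [ 0.169 -0.125  0.191] w 0.172 j [-0.91  0.2   0.86  1.85 -0.16  1.17  0.91]
```

Emit:
send_rows:
  increments:
    - {"jaw": -1,"linear": [0,0.1,0],"turn": [0,0,-0.03]}
    - {"jaw": -1,"linear": [0,0.2,0],"turn": [0,0,-0.06]}

```text
clock: 29.68
tool_pos: [0.5412, 0.0504, 0.1561]
tcp_rot: [0.912, 0.411, -0.0, 0.0]
force: [1.0, 0.6, -2.3]
gripper_width: 0.175
```

```bash
python3 -c "
from h import *
st()"
```

```text
t 29.68 pos [541.2  50.4 156.1] psi 48.52 tilt [-0.      0.0002] F [ 1.   0.6 -2.3] M [ 0.142 -0.116  0.146] w 0.175 j [-0.92  0.2   0.87  1.85 -0.17  1.17  0.85]
```

Emit:
send_rows:
  increments:
    - {"jaw": -1,"linear": [0,0.1,0],"turn": [0,0,-0.03]}
    - {"jaw": -1,"linear": [0,0.2,0],"turn": [0,0,-0.06]}

```text
clock: 29.85
tool_pos: [0.5412, 0.0505, 0.1561]
tcp_rot: [0.924, 0.383, -0.0, 0.0]
force: [0.5, 0.1, -2.1]
gripper_width: 0.175
```

```bash
python3 -c "
from h import *
st()"
```

```text
t 29.85 pos [541.2  50.5 156.1] psi 45.08 tilt [-0.0001  0.0003] F [ 0.5  0.1 -2.1] M [ 0.075 -0.126  0.176] w 0.175 j [-0.93  0.2   0.88  1.85 -0.17  1.17  0.8 ]
```

Emit:
send_rows:
  increments:
    - {"jaw": -1,"linear": [0,0,0],"turn": [0,0,-0.025]}
    - {"jaw": -1,"linear": [0,0.1,0],"turn": [0,0,-0.05]}

```text
clock: 30.02
tool_pos: [0.5411, 0.0506, 0.1561]
tcp_rot: [0.933, 0.36, -0.0, 0.0]
force: [0.1, -0.3, -3.1]
gripper_width: 0.174
```

```bash
python3 -c "
from h import *
st()"
```

```text
t 30.02 pos [541.1  50.6 156.1] psi 42.2 tilt [-0.0001  0.0003] F [ 0.1 -0.3 -3.1] M [ 0.039 -0.161  0.149] w 0.174 j [-0.93  0.2   0.89  1.85 -0.17  1.17  0.75]
```

Emit:
send_rows:
  increments:
    - {"jaw": -1,"linear": [0,0,0],"turn": [0,0,-0.025]}
    - {"jaw": -1,"linear": [0,0.1,0],"turn": [0,0,-0.05]}

```text
clock: 30.18
tool_pos: [0.5411, 0.0507, 0.1561]
tcp_rot: [0.942, 0.336, -0.0, 0.0]
force: [0.9, 0.1, -3.2]
gripper_width: 0.167
```

```bash
python3 -c "
from h import *
st()"
```

```text
t 30.18 pos [541.1  50.7 156.1] psi 39.3 tilt [-0.0001  0.0002] F [ 0.9  0.1 -3.2] M [-0.069 -0.19   0.072] w 0.167 j [-0.94  0.2   0.89  1.85 -0.17  1.17  0.7 ]
```

Emit:
send_rows:
  increments:
    - {"jaw": -1,"linear": [0,0,0],"turn": [0,0,-0.025]}
    - {"jaw": -1,"linear": [0,0,0],"turn": [0,0,-0.05]}

```text
clock: 30.35
tool_pos: [0.5411, 0.0508, 0.1562]
tcp_rot: [0.95, 0.313, -0.0, 0.0]
force: [1.3, 0.3, -4.4]
gripper_width: 0.176
```

```bash
python3 -c "
from h import *
st()"
```

```text
t 30.35 pos [541.1  50.8 156.2] psi 36.42 tilt [-0.      0.0002] F [ 1.3  0.3 -4.4] M [-0.075 -0.226  0.226] w 0.176 j [-0.95  0.21  0.9   1.85 -0.17  1.17  0.65]
```

Emit:
send_rows:
  increments:
    - {"jaw": -1,"linear": [0,0,0],"turn": [0,0,-0.02]}
    - {"jaw": -1,"linear": [0,0,0],"turn": [0,0,-0.035]}

```text
clock: 30.52
tool_pos: [0.5411, 0.0509, 0.1562]
tcp_rot: [0.955, 0.296, -0.0, 0.0]
force: [1.3, -0.3, -3.7]
gripper_width: 0.176
```

```bash
python3 -c "
from h import *
st()"
```

```text
t 30.52 pos [541.1  50.9 156.2] psi 34.46 tilt [-0.      0.0001] F [ 1.3 -0.3 -3.7] M [-0.076 -0.207  0.359] w 0.176 j [-0.95  0.21  0.91  1.85 -0.18  1.17  0.62]
```

Emit:
send_rows:
  increments:
    - {"jaw": -1,"linear": [0,0,0],"turn": [0,0,-0.03]}
    - {"jaw": -1,"linear": [0,0,0],"turn": [0,0,-0.03]}
    - {"jaw": -1,"linear": [0,0,0],"turn": [0,0,-0.03]}

```text
clock: 30.77
tool_pos: [0.5411, 0.0509, 0.1562]
tcp_rot: [0.959, 0.283, -0.0, 0.0]
force: [-0.3, -0.4, -4.1]
gripper_width: 0.174
```

```bash
python3 -c "
from h import *
st()"
```

```text
t 30.77 pos [541.1  50.9 156.2] psi 32.88 tilt [-0.      0.0001] F [-0.3 -0.4 -4.1] M [-0.144 -0.199  0.318] w 0.174 j [-0.95  0.21  0.91  1.85 -0.18  1.17  0.59]
```

Emit:
send_rows:
  increments:
    - {"jaw": -1,"linear": [0,0,0],"turn": [0,0,-0.025]}
    - {"jaw": -1,"linear": [0,0,0],"turn": [0,0,-0.025]}

```text
clock: 30.93
tool_pos: [0.5411, 0.051, 0.1562]
tcp_rot: [0.963, 0.27, -0.0, 0.0]
force: [1.5, -0.7, -3.3]
gripper_width: 0.174
```

```bash
python3 -c "
from h import *
st()"
```

```text
t 30.93 pos [541.1  51.  156.2] psi 31.34 tilt [-0.      0.0001] F [ 1.5 -0.7 -3.3] M [-0.086 -0.147  0.495] w 0.174 j [-0.96  0.21  0.92  1.85 -0.18  1.17  0.56]
```

Emit:
send_rows:
  increments:
    - {"jaw": -1,"linear": [0,0,0],"turn": [0,0,0.1]}
    - {"jaw": -1,"linear": [0,0,0],"turn": [0,0,0.19]}
    - {"jaw": -1,"linear": [0,0,5],"turn": [0,0,0.19]}
    - {"jaw": -1,"linear": [0,0,20],"turn": [0,0,0.19]}
    - {"jaw": -1,"linear": [0,0,40],"turn": [0,0,0.19]}
    - {"jaw": -1,"linear": [-2,-10,45],"turn": [0,0,0.25]}
    - {"jaw": -1,"linear": [-7,-38,45],"turn": [0,0,0.3]}
    - {"jaw": -1,"linear": [-14,-74,45],"turn": [0,0,0.36]}
    - {"jaw": -1,"linear": [-21,-110,45],"turn": [0,0,0.42]}
    - {"jaw": -1,"linear": [-28,-146,45],"turn": [0,0,0.48]}
    - {"jaw": -1,"linear": [-35,-182,45],"turn": [0,0,0.54]}
    - {"jaw": -1,"linear": [-42,-218,45],"turn": [0,0,0.569]}

```text
clock: 31.93
tool_pos: [0.4985, -0.1686, 0.202]
tcp_rot: [0.848, 0.53, 0.001, -0.0]
force: [0.6, -0.4, -2.8]
gripper_width: 0.171
```

Emit:
send_rows:
  increments:
    - {"jaw": -1,"linear": [-7,-36,0],"turn": [0,0,0]}
    - {"jaw": -1,"linear": [-14,-70,0],"turn": [0,0,0]}
    - {"jaw": -1,"linear": [-20,-100,0],"turn": [0,0,0]}
    - {"jaw": -1,"linear": [-23.6,-118,0],"turn": [0,0,0]}
    - {"jaw": -1,"linear": [-23.6,-120,0],"turn": [0,0,0]}
    - {"jaw": -1,"linear": [-23.6,-120,0],"turn": [0,0,0]}
    - {"jaw": -1,"linear": [-23.6,-120,0],"turn": [0,0,0]}

```text
clock: 32.52
tool_pos: [0.4759, -0.2861, 0.2013]
tcp_rot: [0.848, 0.529, 0.0, -0.0]
force: [-0.3, -0.1, -3.5]
gripper_width: 0.173
```

```bash
python3 -c "
from h import *
st()
c=cam('scene')
a=cv2.resize(c['color'][100:250,350:450,::-1],None,fx=4,fy=4,interpolation=cv2.INTER_CUBIC);cv2.imwrite('pics/sq.png',a)
a=cv2.resize(c['color'][235:315,195:295,::-1],None,fx=7.5,fy=7.5,interpolation=cv2.INTER_CUBIC);cv2.imwrite('pics/sq2.png',a)
"
```

```text
t 32.52 pos [ 475.9 -286.1  201.3] psi 63.92 tilt [ 0.0004 -0.0005] F [-0.3 -0.1 -3.5] M [ 0.05   0.001 -0.112] w 0.173 j [-0.45  0.23  1.08  1.77 -0.22  1.27  1.8 ]
```

View pics/sq.png

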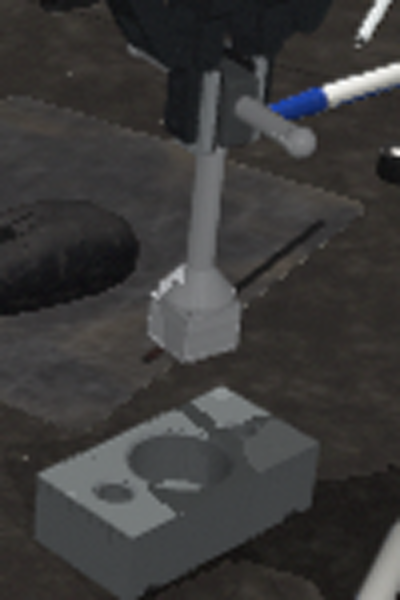

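View pics/sq2.png

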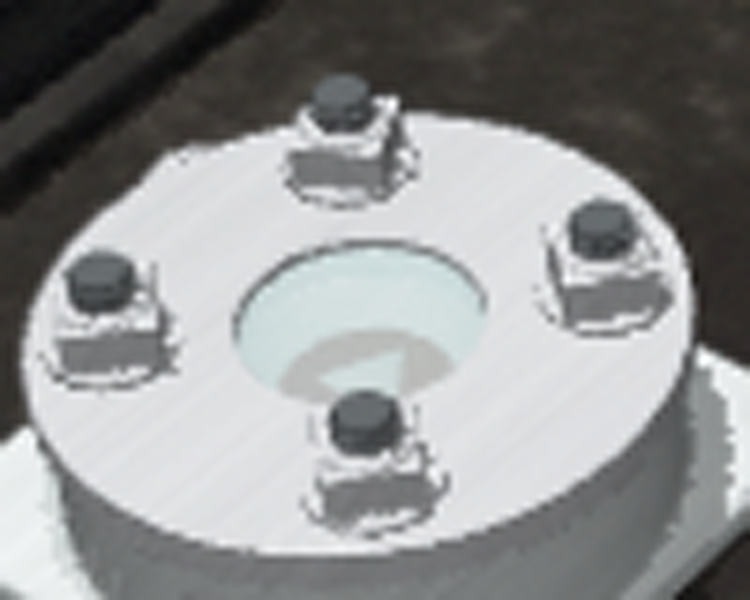

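Emit:
send_rows:
  increments:
    - {"jaw": -1,"linear": [-0.4,-1,-15],"turn": [0,0,0]}
    - {"jaw": -1,"linear": [-0.4,-1,-35],"turn": [0,0,0]}
    - {"jaw": -1,"linear": [-0.4,-1,-50],"turn": [0,0,0]}
    - {"jaw": -1,"linear": [-0.4,-1,-58],"turn": [0,0,0]}
    - {"jaw": -1,"linear": [-0.4,-1,-65],"turn": [0,0,0]}
    - {"jaw": -1,"linear": [-0.4,-1,-71],"turn": [0,0,0]}
    - {"jaw": -1,"linear": [-0.4,-1,-71],"turn": [0,0,0]}

```text
clock: 33.15
tool_pos: [0.4751, -0.2873, 0.1296]
tcp_rot: [0.848, 0.53, -0.0, -0.0]
force: [-0.4, 1.0, -2.7]
gripper_width: 0.176
```

```bash
python3 -c "
from h import *
st()"
```

```text
t 33.15 pos [ 475.1 -287.3  129.6] psi 64.04 tilt [-0.0002 -0.0005] F [-0.4  1.  -2.7] M [ 0.033  0.02  -0.038] w 0.176 j [-0.39  0.32  1.04  1.85 -0.3   1.14  1.88]
```

Inside the bore without side force. Down the last 18 mm slowly.

Emit:
send_rows:
  increments:
    - {"jaw": -1,"linear": [0.2,0.2,-5],"turn": [0,0,0]}
    - {"jaw": -1,"linear": [0.3,0.2,-10],"turn": [0,0,0]}
    - {"jaw": -1,"linear": [0.3,0.2,-14],"turn": [0,0,0]}
    - {"jaw": -1,"linear": [0.3,0.2,-17],"turn": [0,0,0]}
    - {"jaw": -1,"linear": [0.3,0.2,-17.5],"turn": [0,0,0]}
    - {"jaw": -1,"linear": [0.3,0.2,-17.7],"turn": [0,0,0]}
    - {"jaw": -1,"linear": [0.3,0.2,-17.7],"turn": [0,0,0]}

```text
clock: 33.73
tool_pos: [0.4755, -0.288, 0.1127]
tcp_rot: [0.848, 0.53, 0.0, 0.0]
force: [-0.2, -0.6, -2.1]
gripper_width: 0.173
```

```bash
python3 -c "
from h import *
st()"
```

```text
t 33.73 pos [ 475.5 -288.   112.7] psi 63.99 tilt [0.0001 0.0001] F [-0.2 -0.6 -2.1] M [ 0.005  0.062 -0.017] w 0.173 j [-0.37  0.35  1.02  1.87 -0.33  1.11  1.89]
```

Emit:
send_rows:
  increments:
    - {"jaw": -1,"linear": [0,0.5,-0.5],"turn": [0,0,0]}
    - {"jaw": -1,"linear": [0,0.7,-1],"turn": [0,0,0]}
    - {"jaw": -1,"linear": [0,0.7,-1.3],"turn": [0,0,0]}
    - {"jaw": -1,"linear": [0,0.7,-1.3],"turn": [0,0,0]}
    - {"jaw": -1,"linear": [0,0.7,-1.3],"turn": [0,0,0]}

```text
clock: 34.15
tool_pos: [0.4757, -0.2873, 0.1117]
tcp_rot: [0.848, 0.53, 0.0, 0.0]
force: [-0.6, 0.4, 3.0]
gripper_width: 0.17
```

```bash
python3 -c "
from h import *
st()"
```

```text
t 34.15 pos [ 475.7 -287.3  111.7] psi 64.0 tilt [0.0003 0.0002] F [-0.6  0.4  3. ] M [0.083 0.206 0.045] w 0.17 j [-0.37  0.35  1.02  1.87 -0.33  1.11  1.89]
```

Standing on the floor (z identical to pick-up). Release gently.

Emit:
send_rows:
  increments:
    - {"jaw": -0.5,"linear": [0,0,0.2],"turn": [0,0,0]}
    - {"jaw": -0.3,"linear": [0,0,0.2],"turn": [0,0,0]}
    - {"jaw": 0,"linear": [0,0,0.2],"turn": [0,0,0]}
    - {"jaw": 0.1,"linear": [0,0,0.2],"turn": [0,0,0]}
    - {"jaw": 0.1,"linear": [0,0,0.2],"turn": [0,0,0]}
    - {"jaw": 0.1,"linear": [0,0,0.2],"turn": [0,0,0]}

```text
clock: 34.65
tool_pos: [0.4755, -0.2872, 0.1114]
tcp_rot: [0.848, 0.53, 0.0, 0.0]
force: [0.5, -0.4, 0.3]
gripper_width: 0.543
```

```bash
python3 -c "
from h import *
st()
c=cam('scene')
a=cv2.resize(c['color'][100:250,350:450,::-1],None,fx=4,fy=4,interpolation=cv2.INTER_CUBIC);cv2.imwrite('pics/sr.png',a)
"
```

```text
t 34.65 pos [ 475.5 -287.2  111.4] psi 64.0 tilt [0.0001 0.    ] F [ 0.5 -0.4  0.3] M [-0.037  0.068  0.011] w 0.543 j [-0.37  0.35  1.02  1.87 -0.33  1.11  1.89]
```

View pics/sr.png

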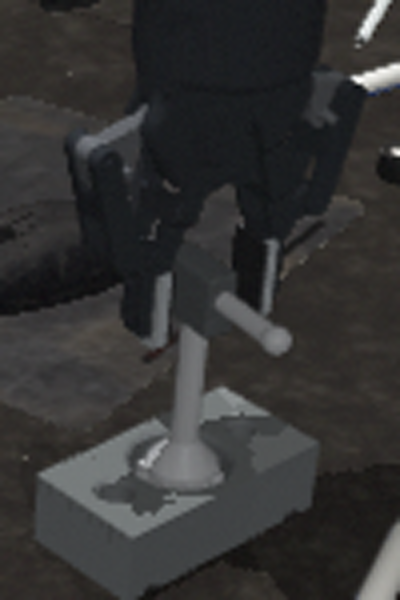

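Standing free in the bore; withdraw straight up.

Emit:
send_rows:
  increments:
    - {"jaw": 0.1,"linear": [0,0,10],"turn": [0,0,0]}
    - {"jaw": 0.1,"linear": [0,0,30],"turn": [0,0,0]}
    - {"jaw": 0.1,"linear": [0,0,60],"turn": [0,0,0]}
    - {"jaw": 0.1,"linear": [0,0,95],"turn": [0,0,0]}
    - {"jaw": 0.1,"linear": [0,0,120],"turn": [0,0,0]}
    - {"jaw": 0.1,"linear": [0,0,120],"turn": [0,0,0]}
    - {"jaw": 0.1,"linear": [0,0,120],"turn": [0,0,0]}
    - {"jaw": 0.1,"linear": [0,0,120],"turn": [0,0,0]}

```text
clock: 35.37
tool_pos: [0.4752, -0.2869, 0.2312]
tcp_rot: [0.848, 0.53, 0.0, -0.0]
force: [-0.1, 0.7, -0.1]
gripper_width: 0.555
```

```bash
python3 -c "
from h import *
st()
c=cam('scene','sz')
"
```

```text
t 35.37 pos [ 475.2 -286.9  231.2] psi 64.0 tilt [ 0.0001 -0.0003] F [-0.1  0.7 -0.1] M [-0.039  0.021  0.051] w 0.555 j [-0.47  0.2   1.1   1.73 -0.19  1.32  1.78]
```

View pics/sz.png

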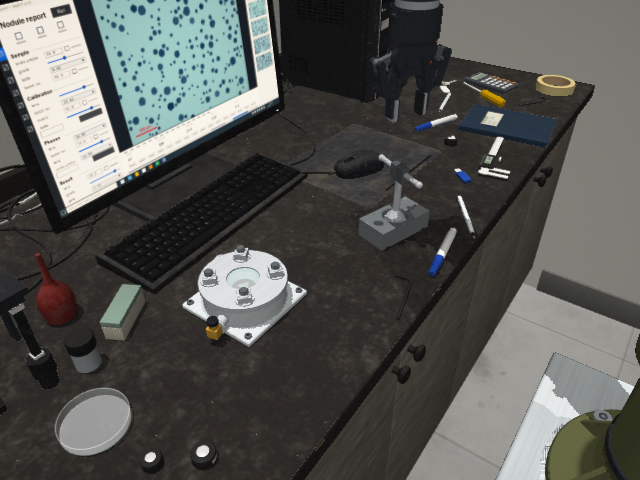

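The spanner stands upright in the bore at (395,215), the gripper is clear above it, and the cell at (245,290) is undisturbed.

```bash
python3 -c "
from h import *
print(robot.job_done())"
```

```text
the job is handed in; nothing more can be done
None
```

All four nuts are up against their stops, the spanner is back standing in its bore, and I handed the job in at about 35 s of the 72 s allowed.

- **First round:** I gave each nut about an eighth of a turn clockwise, going corner to corner: +x+y, then -x-y, then +x-y, then -x+y. These corners are read from the camera in world axes. I did not work out which corner is nut 1, but each pair was opposite, so the cross order holds.
- **Second round:** I used the same order and turned in small steps while watching the wrist torque. It ran at roughly 0.07–0.24 N m, then climbed at the stop. The last readings were about 0.45, 0.49, 0.46 and 0.50 N m. That is inside the 0.35–0.6 N m band and well below 1.0.
- **Last checks:**
  - The spanner reached the bore floor at the same height as at pick-up.
  - The last picture shows it upright in the bore, the gripper clear of everything and the cell undisturbed. The readings showed forces of only a few newtons throughout, and the spanner stayed well above the glass.

**Disagreements:**
- The torque readings scatter by about 0.04 N m or more, and some were odd. The lowest, 0.07, came on the last nut just before its stop. The third and fourth nuts also reached their stops about 0.1 rad or a little less later than the limits allow. I put that down to my estimates of the nuts' starting angles, so their first-round turns may have been slightly under an eighth.
- The spanner's mouth seemed to sit about 2 mm off the tool axis in the grip. I corrected for this as I went.

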